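Clear the board edge, lay the straightedge and weight it

TASK

First clear every offcut lying along the near edge of the clamped board into the scrap tray. Then take the aluminium straightedge off the board and lay it flat on the bench, flush against that near edge along its full length, without sticking out past either end of the board. Last, weight it down with the two steel discs, the larger set flat on the middle of the straightedge and then the smaller centred on top of it; do not disturb the wrench, the jar or the glue bottle.

Things in the scene. Friction and masses are not known exactly. Their poses are not given: they have to be found in the camera images.
- scrap_pine: Offcut: solid pine block, 55 long (own x), 28 wide (own y), 20 high mm; origin at the centre of its underside as it first lies, z up. Starts near the board's near edge, long side pointing roughly away from that edge. May be absent.
- scrap_bar: Offcut: dark flat steel bar end, 58 long (own x), 25 wide (own y), 14 high mm; origin at the centre of its underside as it first lies, z up. Starts near the board's near edge, long side pointing roughly away from that edge. May be absent.
- scrap_angle: Offcut: piece of steel L-angle, one 26 mm leg (5 thick) flat on the bench and the other (5 thick) standing at its own -y side, 55 long (own x), 26 wide (own y), 24 high mm; origin at the centre of its underside as it first lies, z up. Starts near the board's near edge, long side pointing roughly away from that edge. May be absent.
- scrap_channel: Offcut: piece of dark steel U-channel, open side up, walls and floor 5 thick, 50 long (own x), 26 wide (own y), 22 high mm; origin at the centre of its underside as it first lies, z up. Starts near the board's near edge, long side pointing roughly away from that edge. May be absent.
- scrap_copper: Offcut: solid square copper bar end, 50 long (own x), 22 wide (own y), 22 high mm; origin at the centre of its underside as it first lies, z up. Starts near the board's near edge, long side pointing roughly away from that edge. May be absent.
- board: Wooden board clamped to the bench (does not move): 180 (own x) by 340 (own y) by 18 mm thick; origin at the centre of its underside on the bench. Its near edge, facing the robot, is the straight upright face at own x = -90 mm, running along own y. Two small steel clamps, up to 50 mm above the bench, grip only its far edge, own x > 80 mm, at own y = +-130 mm.
- straightedge: Aluminium box-section straightedge, a closed bar 280 mm long (own y), 40 wide (own x), 36 high, about 0.35 kg; origin at the centre of its underside. Both long upright faces are true, and either may go against the board. Starts lying on top of the board.
- disc_large: Plain steel disc weight, the larger: 60 mm diameter, 18 mm thick, about 0.4 kg, lying flat; origin at the centre of its underside, z up. It may overhang the straightedge on both sides, above the board's top.
- disc_small: Plain steel disc weight, the smaller: 46 mm diameter, 18 mm thick, about 0.25 kg, lying flat; origin at the centre of its underside, z up.
- tray: Open sheet-steel scrap tray fixed on the bench at the robot's right: 240 (own x) by 150 (own y) by 45 mm high outside, walls and floor 4 mm; origin at the centre of its underside.
- wrench: Bystander: steel open-ended wrench, 190 mm long (own x), lying flat on the bench to the left of the discs; origin near its middle.
- jar: Bystander: screw jar, 66 mm diameter, 85 mm high, beyond the discs; origin under its centre.
- glue: Bystander: glue bottle, 50 mm diameter, 130 mm high, beyond the scrap tray; origin under its centre.
Not all that is in view belongs to the job. What is shaped like the scrap_bar but blue or turquoise is not meant.

How it is judged:
By the outcome, as a careful person would: the job done as asked, in the order asked, and still so for the second after the job is handed in, with the robot touching nothing.
Of scrap_pine, scrap_bar, scrap_angle, scrap_channel, scrap_copper only 3 to 5 are there at a start; the rules pass over those that are not, and their reading is None.
At some moment in a run one of scrap_pine, scrap_bar, scrap_angle, scrap_channel, scrap_copper may be knocked a few centimetres aside while the robot is not near it.
Once in a run the grip may slacken for a moment while it holds something.
It also fails if it takes over 210 s, if anything falls off the work surface, if the arm or the gripper's body presses on something with over 40 N, if the wrist force passes 120 N, or if a joint passes its speed limit or range.

ROBOT

A 6-joint arm with a two-finger parallel gripper is mounted at the origin on the work surface. World frame = base frame: x ahead of the robot, y to its left, z up, the work surface at z = 0. Lengths are in mm, angles in rad, forces in N, time in s.
With the tool pointing down it reaches from about 350 to 775 mm from the base axis. Payload 7.3 kg.
Tool frame: the origin (TCP) lies at the very end of the fingers, on their centre line; the grasp point (between the pads) lies 19 mm behind it; z points along the fingers, x is the direction in which the jaws open and shut, and the axes are right-handed (so a half turn about z gives the same grasp; the last joint's range is limited). The gripper opens to 92 mm and grips with 3 to 60 N. Pads are 19 mm wide; open, the fingers measure 130 mm over their backs; the gripper's body (75 mm by 190 mm) begins 47 mm behind the grasp point.
Start: joints at [-1.31, 0.342, 1.524, -0, 1.275, -0.146], TCP at [207.752, -482.168, 203.441] pointing down, gripper open.
Joint ranges: [-2.53, 2.53], [-0.77, 2.02], [0.04, 2.7], [-1, 4.14], [0.28, 2.66], [-3.11, 3.11]. Speed limits (rad/s): [2.57, 2.57, 3.14, 3.14, 3.14, 3.14].

INTERFACE

Orientations are given as [roll, pitch, yaw] about the fixed x, y, z axes, in that order (R = Rz(yaw) Ry(pitch) Rx(roll)).
In Python, from plant import bot gives the robot as it stands.
- The arm moves only by the shell command python3 -m inch 'ROWS'. ROWS is JSON, a list that holds one entry, the list of rows, each a list of 7 numbers: the shift along the tool's x, y, z in m, then the turn, a rotation vector about the tool's x, y, z in degrees, then the finger opening in m, from 0 to 0.0918. In form: [[[dx, dy, dz, ax, ay, az, hand], ...]]. A call has 1 to 12 rows; each row shifts and turns the commanded pose from where the row before left it, along the tool's axes as they then stand; what a row does not reach is not made up. A row lasts 1/10 s, in which the tool goes at most 50 mm and 8.59 degrees, less where a joint would pass 70% of its speed; a pose out of reach is approached as far as the arm can. A call is refused whole if a number of a shift passes 0.05 or a number of a turn 8.59, either way. A call with a gripper value outside its range is refused whole. The fingers move at their own pace and stop on an object; the grip force is fixed at half the most. Time passes only in rows, so rows that do not move let the fingers close. It gives the time, the measured TCP pose, the force and the opening at its end, in the units of the state.
- bot.get_obs(): the state, without advancing time (a new reading comes with each control period).
- bot.capture(name): name is "scene" or "side" or "wrist"; returns a dict with "pixels" (480x640x3 uint8, blue, green, red), "camera_matrix" (3x3 intrinsics, pixels), "dist" ([k1, k2, p1, p2, k3] as OpenCV has them; the pictures are not rectified), "view" (4x4, takes a point from world to camera coordinates); the wrist camera has in their place "tool_from_camera" (4x4, takes a point from camera to tool coordinates, whose origin is the TCP and whose axes are the tool frame's). Camera axes: x right, y down, z forward; pixel columns grow to the right and rows downward; lengths in mm; the calibration is good to about 2 mm. A picture is of the moment at which its call begins: read the wrist's pose just before it. There is no depth.
- bot.close_job(): hands the job in, once; it reports no verdict.
The state is a dict: "time": time; "joint_positions": joint angles; "dq": joint speeds; "tau": joint torques, N m; "tool_pos": TCP position; "tcp_rot": TCP orientation; "contact_force": force on the tool from outside, world axes, zero at the start; "moment": the same for the moment, N m; "grip_width": finger opening in mm.
Only numpy, scipy, OpenCV 4.12 (cv2) and the standard library are available. Lean on these libraries where they do the work, as an engineer would, in place of code of your own. Each camera call takes 0.05 s, during which the arm holds its last target. There are 200 camera calls.

## Working session

There is one attempt and no reset: what is moved stays moved. The work goes in short steps, Python scripts to look and compute and a shell command to move; the robot and the scene stay as the last step left them, time stands still between calls to the robot, and variables do not carry over. Pictures are saved under pics/ and viewed, about 12 in all and at most 16, crops included, and the job is handed in when it is done.

```bash
ls; mkdir -p pics
cat > h.py <<'E'
import numpy as np, cv2, json
from plant import bot
from scipy.spatial.transform import Rotation as R
def snap(n,f=None):
    o=bot.get_obs(); c=bot.capture(n)
    K=np.array(c["camera_matrix"]);d=np.array(c["dist"])
    if n=="wrist":
        T=np.eye(4);T[:3,:3]=R.from_euler('xyz',o["tcp_rot"]).as_matrix();T[:3,3]=o["tool_pos"]
        W=T@np.array(c["tool_from_camera"])
    else: W=np.linalg.inv(np.array(c["view"]))
    img=np.array(c["pixels"])
    if f: cv2.imwrite(f"pics/{f}.png",img); np.savez(f"pics/{f}.npz",K=K,d=d,W=W,img=img)
    return img,K,d,W
def load(f):
    z=np.load(f"pics/{f}.npz"); return z["img"],z["K"],z["d"],z["W"]
def rays(p,cam):
    _,K,d,W=cam
    u=cv2.undistortPoints(np.array(p,float).reshape(-1,1,2),K,d).reshape(-1,2)
    return W[:3,3],np.c_[u,np.ones(len(u))]@W[:3,:3].T
def plane(p,z,cam):
    o,v=rays(p,cam); return o+v*((z-o[2])/v[:,2])[:,None]
def tri(p1,c1,p2,c2):
    o1,v1=rays(p1,c1);o2,v2=rays(p2,c2);out=[]
    for a,b in zip(v1,v2):
        s=np.linalg.lstsq(np.c_[a,-b],o2-o1,rcond=None)[0]
        x,y=o1+a*s[0],o2+b*s[1]; out.append(np.r_[(x+y)/2,np.linalg.norm(x-y)])
    return np.array(out)
def proj(P,cam):
    _,K,d,W=cam; V=np.linalg.inv(W)
    return cv2.projectPoints(np.array(P,float).reshape(-1,1,3),cv2.Rodrigues(V[:3,:3])[0],V[:3,3],K,d)[0].reshape(-1,2)
E
python3 - <<'E'
from h import *
for n in("scene","side","wrist"):
    c=snap(n,n+"0"); print(n,c[3].round(3).tolist(),c[1][0,0])
print(bot.get_obs())
E
```

```text
pics
scene [[0.871, 0.387, -0.302, 823.183], [0.491, -0.696, 0.523, -431.355], [-0.008, -0.604, -0.797, 766.897], [0.0, 0.0, 0.0, 1.0]] 447.55464628550476
side [[-0.683, -0.537, 0.495, -57.634], [-0.73, 0.489, -0.477, 617.521], [0.015, -0.688, -0.726, 958.51], [0.0, 0.0, 0.0, 1.0]] 457.5488672370551
wrist [[0.396, -0.887, -0.239, 271.081], [-0.918, -0.383, -0.102, -454.041], [-0.001, 0.26, -0.966, 383.074], [0.0, 0.0, 0.0, 1.0]] 347.918990886906
{'time': 0.15, 'joint_positions': array([-1.31001669e+00,  3.42551804e-01,  1.52476354e+00,  1.22929287e-05,
        1.27538577e+00, -1.45993875e-01]), 'dq': array([ 0.00157591, -0.00103984, -0.00450794, -0.00129527, -0.00065756,
       -0.00047235]), 'tau': array([ 1.26422052e-03, -4.31470299e+01, -2.44353122e+01,  7.19074253e-02,
        5.38829877e-02, -8.39477070e-05]), 'tool_pos': array([ 207.66155602, -481.84644182,  202.92215386]), 'tcp_rot': array([-3.14141977e+00,  1.09495592e-03, -1.16402631e+00]), 'contact_force': array([0.2049654 , 0.31800323, 0.24434225]), 'moment': array([ 0.02596783, -0.01245447, -0.02274725]), 'grip_width': 91.9534127110323}
```

View pics/scene0.png

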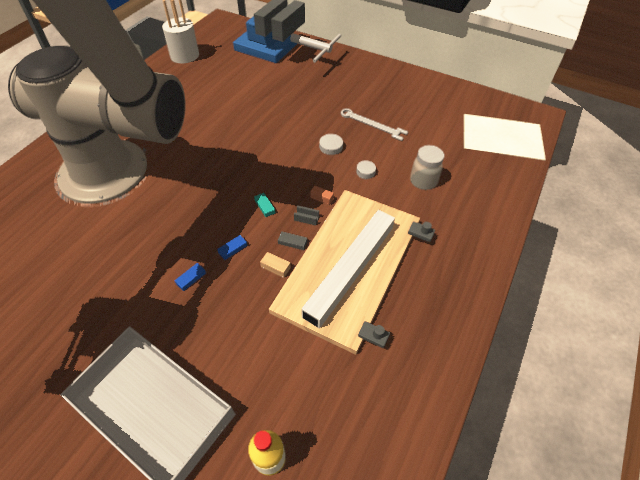

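View pics/side0.png

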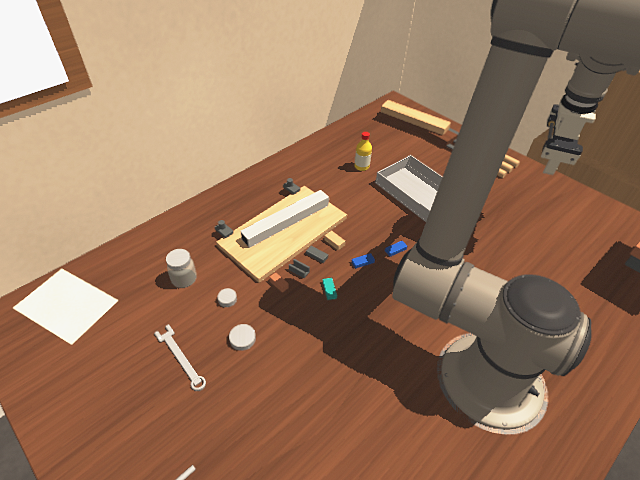

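The scene view shows four offcuts: pine (276,264), dark bar (293,241), a channel or angle (306,215) and copper (325,196). The blue and turquoise decoys are at (190,277), (232,247) and (265,205). The discs are at (331,144) and (366,170), and the side view agrees. Next I'll zoom in on the offcuts and measure.

Run:
```python
from h import *
s=load("scene0");d=load("side0")
a=cv2.resize(s[0][180:350,240:440],None,fx=3,fy=3,interpolation=cv2.INTER_CUBIC)[:,:400]
a=cv2.resize(s[0][180:280,250:350],None,fx=4,fy=4,interpolation=cv2.INTER_CUBIC)
b=cv2.resize(d[0][220:320,255:355],None,fx=4,fy=4,interpolation=cv2.INTER_CUBIC)
cv2.imwrite("pics/crop1.png",cv2.convertScaleAbs(np.hstack([a,b]),alpha=1.6,beta=15))
print("board corners", plane([[346,192],[419,214],[271,311],[356,349]],18,s).round(0).tolist())
print(plane([[218,240],[258,279],[347,216],[307,187]],18,d).round(0).tolist())
print("se top",plane([[376,213],[394,219],[303,313],[320,322]],54,s).round(0).tolist())
print("offc",plane([[276,264],[293,239],[307,213],[322,195]],18,s).round(0).tolist())
print("disc",plane([[331,142],[366,168]],18,s).round(0).tolist(),plane([[241,335],[227,296]],18,d).round(0).tolist())
print("tray rim",plane([[130,330],[64,395],[234,407],[168,480]],45,s).round(0).tolist())
print("glue top",plane([[263,438]],130,s).round(0),plane([[365,135]],130,d).round(0), "jar",plane([[430,153]],85,s).round(0))
```

```text
board corners [[557.0, 206.0, 18.0], [725.0, 225.0, 18.0], [569.0, -130.0, 18.0], [739.0, -120.0, 18.0]]
[[734.0, 212.0, 18.0], [553.0, 215.0, 18.0], [559.0, -122.0, 18.0], [732.0, -122.0, 18.0]]
se top [[651.0, 153.0, 54.0], [690.0, 156.0, 54.0], [632.0, -120.0, 54.0], [667.0, -120.0, 54.0]]
offc [[522.0, -36.0, 18.0], [520.0, 34.0, 18.0], [511.0, 110.0, 18.0], [514.0, 172.0, 18.0]]
disc [[450.0, 339.0, 18.0], [565.0, 298.0, 18.0]] [[452.0, 345.0, 18.0], [563.0, 304.0, 18.0]]
tray rim [[381.0, -294.0, 45.0], [366.0, -435.0, 45.0], [617.0, -312.0, 45.0], [593.0, -446.0, 45.0]]
glue top [[ 698. -341.  130.]] [[ 697. -335.  130.]] jar [[692. 345.  85.]]
```

View pics/crop1.png

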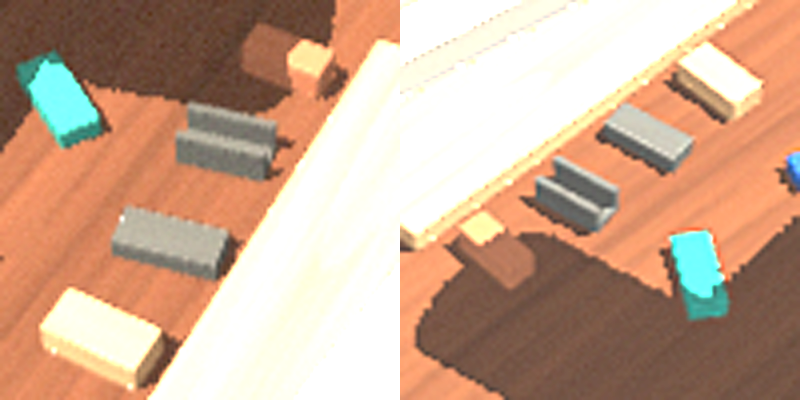

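The crop settles it: there are four offcuts (pine, bar, U-channel, copper) and no angle. The blue and turquoise pieces stay put. I'll write a small planner that only prints distances, then move above the offcuts for a wrist view.

```bash
cat > plan.py <<'E'
# prints tool-frame turn (deg, do first) and then shift (mm) to reach x y z yaw(deg); chain of goals allowed with ';'
import sys; from h import *
def goal(y): return R.from_euler('xyz',[np.pi,0,np.radians(y)])
o=bot.get_obs(); p=o["tool_pos"]; r=R.from_euler('xyz',o["tcp_rot"])
print("t%.1f"%o["time"],p.round(1),np.degrees(o["tcp_rot"]).round(1),"F",o["contact_force"].round(1),"w%.1f"%o["grip_width"])
for g in " ".join(sys.argv[1:]).split(";"):
    if not g.strip(): continue
    x,y,z,w=map(float,g.split()); t=goal(w)
    print(g,"| turn",np.degrees((r.inv()*t).as_rotvec()).round(2),"shift",t.inv().apply(np.array([x,y,z])-p).round(1))
    p=np.array([x,y,z]); r=t
E
python3 plan.py "540 45 260 -90"
```

```text
t0.1 [ 207.7 -481.8  202.9] [-1.80e+02  1.00e-01 -6.67e+01] F [0.2 0.3 0.2] w92.0
540 45 260 -90 | turn [ 0.    0.06 23.31] shift [-526.8 -332.3  -57.1]
```

```bash
python3 -m inch '[[[0,0,-0.019,0,0,7.77,0.05],[0,0,-0.019,0,0,7.77,0.05],[0,0,-0.019,0,0,7.77,0.05],[-0.04,-0.025,0,0,0,0,0.05],[-0.04,-0.025,0,0,0,0,0.05],[-0.04,-0.025,0,0,0,0,0.05],[-0.04,-0.025,0,0,0,0,0.05],[-0.04,-0.025,0,0,0,0,0.05],[-0.04,-0.025,0,0,0,0,0.05]]]'
python3 -m inch '[[[-0.04,-0.025,0,0,0,0,0.05],[-0.04,-0.025,0,0,0,0,0.05],[-0.04,-0.025,0,0,0,0,0.05],[-0.04,-0.025,0,0,0,0,0.05],[-0.04,-0.025,0,0,0,0,0.05],[-0.04,-0.025,0,0,0,0,0.05],[-0.04,-0.025,0,0,0,0,0.05],[0,0,0,0,0,0,0.05],[0,0,0,0,0,0,0.05]]]'
python3 plan.py "540 45 260 -90"
python3 -c "
from h import *
snap('wrist','w1')"
```

```text
time: 1.05
tool_pos: [358.3, -240.4, 260.4]
tcp_rot: [-3.142, -0.0, -1.571]
contact_force: [0.2, -0.3, 0.5]
grip_width: 49.9
time: 1.95
tool_pos: [532.6, 38.7, 259.6]
tcp_rot: [3.14, -0.0, -1.568]
contact_force: [-0.6, -0.8, 0.2]
grip_width: 50.0
t1.9 [532.6  38.7 259.6] [179.9  -0.  -89.9] F [-0.6 -0.8  0.2] w50.0
540 45 260 -90 | turn [ 0.09 -0.02  0.14] shift [-6.3 -7.4 -0.4]
```

View pics/w1.png

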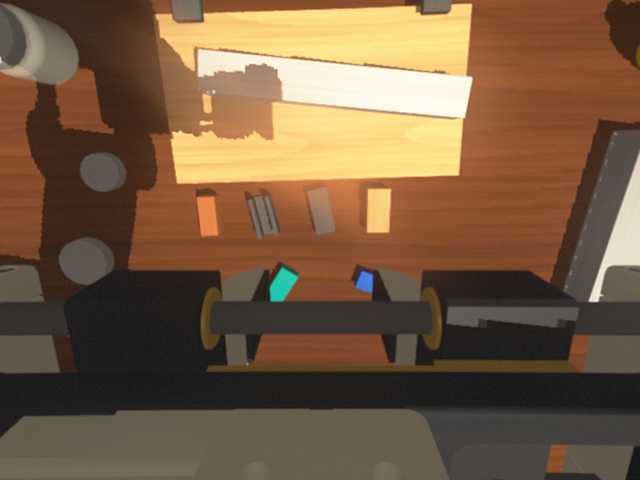

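The wrist view shows copper (207,215), channel (262,214), bar (320,210) and pine (378,210). The board's near edge runs from (177,183) to (459,175), with the straightedge on top. I'll measure by colour masks.

```bash
cat > meas.py <<'E'
from h import *
def blob(cam,fn,roi):
    img=cam[0]; h=cv2.cvtColor(img,cv2.COLOR_BGR2HSV).astype(int); m=fn(h[...,0],h[...,1],h[...,2]).astype(np.uint8)
    x0,y0,x1,y1=roi; k=np.zeros_like(m); k[y0:y1,x0:x1]=m[y0:y1,x0:x1]
    k=cv2.morphologyEx(k,cv2.MORPH_CLOSE,np.ones((5,5)))
    cs=cv2.findContours(k,cv2.RETR_EXTERNAL,cv2.CHAIN_APPROX_NONE)[0]
    return max(cs,key=cv2.contourArea).reshape(-1,2).astype(float)
def rect(c,z,cam):
    P=plane(c,z,cam)[:,:2].astype(np.float32)
    (cx,cy),(w,h),a=cv2.minAreaRect(P)
    if w<h: w,h,a=h,w,a+90
    a=(a+90)%180-90
    return np.round([cx,cy,w,h,a],1)
E
python3 - <<'E'
from meas import *
w=load("w1");s=load("scene0");d=load("side0")
hsv=cv2.cvtColor(w[0],cv2.COLOR_BGR2HSV)
for n,p in dict(cop=(207,215),ch=(255,214),bar=(320,210),pine=(378,210),wood=(235,205),wood2=(350,205),board=(300,160),se=(340,90)).items(): print(n,hsv[p[1],p[0]],end=' ')
print()
gray=lambda h,S,v:S<90
J=[("cop",lambda h,S,v:(S>130)&(v>175),(190,180,228,245),22),("ch",gray,(240,184,290,245),22),("bar",gray,(298,180,345,240),14),("pine",lambda h,S,v:v>195,(358,184,400,240),20)]
for n,f,roi,z in J:
    c=blob(w,f,roi); print(n,rect(c,z,w),c.mean(0).round(0))
# heights: same top corners in wrist and scene (pine near-left/right, se ends)
print("tri SE tops",tri([[197,48],[465,118]],w,[[394,219],[303,313]],s).round(1).tolist())
print("tri board corners",tri([[177,183],[459,175]],w,[[346,192],[271,311]],s).round(1).tolist())
print("board near edge",plane([[177,183],[459,175],[155,14],[472,5]],18,w).round(1).tolist())
c=blob(w,lambda h,S,v:(S<60)&(v>150),(180,40,480,125)); print("SE",rect(c,54,w))
for n,roi in(("dl",(55,232,118,285)),("ds",(75,145,130,195))):
    c=blob(w,lambda h,S,v:S<90,roi); print(n,rect(c,18,w),cv2.minEnclosingCircle(plane(c,18,w)[:,:2].astype(np.float32)))
E
```

```text
cop [ 11 172 234] ch [ 12  65 114] bar [ 12  98 162] pine [ 20 129 251] wood [ 11 180 147] wood2 [ 11 167 188] board [ 21 122 254] se [ 23  24 251] 
cop [510.7 177.3  47.9  21.9   1.3] [207. 216.]
ch [510.7 109.   51.4  28.4  14.7] [263. 216.]
bar [503.3  35.8  30.3  23.9  13.1] [322. 222.]
pine [ 5.182e+02 -3.190e+01  5.500e+01  2.900e+01  3.000e-01] [378. 210.]
tri SE tops [[689.4, 163.5, 47.1, 3.4], [626.9, -115.9, 43.1, 5.4]]
tri board corners [[550.2, 219.3, 1.5, 3.4], [563.7, -128.0, 12.6, 6.4]]
board near edge [[550.7, 211.7, 18.0], [561.1, -127.0, 18.0], [729.4, 215.3, 18.0], [738.9, -120.9, 18.0]]
SE [656.6  25.  277.8  39.5  84.8]
dl [451.3 335.8  71.5  63.3  89.9] ((444.32025146484375, 333.4687194824219), 39.420589447021484)
ds [563.5 298.2  53.9  45.8 -89.6] ((563.6381225585938, 297.91436767578125), 27.338623046875)
```

```bash
python3 - <<'E'
from meas import *
w=load("w1")
for t in(120,135,145):
    c=blob(w,lambda h,S,v:S<t,(298,182,345,240)); print("bar",rect(c,14,w))
for t in(90,110,125):
    c=blob(w,lambda h,S,v:S<t,(240,184,290,245)); print("ch",rect(c,22,w))
s=load("scene0"); c=blob(w,lambda h,S,v:v>195,(358,184,400,240)); e=blob(s,lambda h,S,v:(v>185)&(h>14),(258,250,294,278))
# pine height: top corner nearest robot/right etc.
print("pine tri", tri([[367,231],[390,232]],w,[[268,254],[261,262]],s).round(1).tolist(), e.min(0),e.max(0),c.min(0),c.max(0))
E
python3 plan.py "518 -32 70 -90; 518 -32 4 -90; 518 -32 110 -90; 430 -365 110 -93;430 -365 12 -93"
```

```text
bar [515.4  38.5  56.7  24.9  13.2]
bar [515.9  38.3  57.9  26.5  11.8]
bar [515.8  38.3  58.9  26.8  12.2]
ch [510.7 109.   51.4  28.4  14.7]
ch [510.8 108.6  52.1  29.5  12.9]
ch [511.  108.5  52.7  30.2  12.2]
pine tri [[490.9, -20.1, 11.8, 2.1], [492.1, -47.6, 19.7, 2.8]] [261. 252.] [289. 271.] [367. 188.] [391. 232.]
t2.0 [532.3  37.7 259.9] [179.9  -0.  -90. ] F [-0.2 -0.8 -0.6] w50.0
518 -32 70 -90 | turn [ 0.08 -0.03  0.04] shift [ 69.7  14.3 189.9]
 518 -32 4 -90 | turn [0. 0. 0.] shift [ 0. -0. 66.]
 518 -32 110 -90 | turn [0. 0. 0.] shift [   0.    0. -106.]
 430 -365 110 -93 | turn [-0. -0.  3.] shift [337.1  70.5   0. ]
430 -365 12 -93 | turn [0. 0. 0.] shift [ 0. -0. 98.]
```

```bash
python3 -m inch '[[[0.035,0.007,0.045,0,0,0,0.05],[0.0347,0.0073,0.045,0,0,0,0.05],[0,0,0.05,0,0,0,0.05],[0,0,0.05,0,0,0,0.05],[0,0,0,0,0,0,0.05],[0,0,0.022,0,0,0,0.05],[0,0,0.022,0,0,0,0.05],[0,0,0.022,0,0,0,0.05],[0,0,0,0,0,0,0.05]]]'
python3 -m inch '[[[0,0,0,0,0,0,0.015],[0,0,0,0,0,0,0.015],[0,0,0,0,0,0,0.015],[0,0,0,0,0,0,0.015],[0,0,0,0,0,0,0.015],[0,0,0,0,0,0,0.015]]]'
python3 plan.py "518 -32 110 -90; 430 -365 110 -93;430 -365 12 -93"
```

```text
time: 2.9
tool_pos: [519.7, -23.6, 16.3]
tcp_rot: [3.14, 0.0, -1.572]
contact_force: [0.1, -0.8, 0.1]
grip_width: 50.0
time: 3.5
tool_pos: [520.4, -22.9, 16.1]
tcp_rot: [-3.141, -0.0, -1.571]
contact_force: [-0.3, -0.0, 0.6]
grip_width: 15.4
t3.5 [520.4 -22.9  16.1] [-180.   -0.  -90.] F [-0.3 -0.   0.6] w15.4
518 -32 110 -90 | turn [-0.01 -0.01  0.  ] shift [  9.1   2.4 -93.9]
 430 -365 110 -93 | turn [-0. -0.  3.] shift [337.1  70.5   0. ]
430 -365 12 -93 | turn [0. 0. 0.] shift [ 0. -0. 98.]
```

Combined shifts over 50 mm per row get clipped, so I stopped high. I also closed on nothing, so I'll open, rise and look.

```bash
python3 -m inch '[[[0,0,0,0,0,0,0.05],[0,0,0,0,0,0,0.05],[0,0,0,0,0,0,0.05],[0,0,-0.045,0,0,0,0.05],[0,0,-0.045,0,0,0,0.05],[0,0,-0.045,0,0,0,0.05],[0,0,-0.045,0,0,0,0.05],[0,0,0,0,0,0,0.05],[0,0,0,0,0,0,0.05]]]'
python3 -c "
from h import *
snap('wrist','w2')"; python3 plan.py
```

```text
time: 4.4
tool_pos: [520.6, -23.0, 196.7]
tcp_rot: [-3.139, -0.0, -1.571]
contact_force: [0.4, 0.0, -0.4]
grip_width: 50.1
t4.5 [519.8 -22.8 195.3] [179.9   0.  -90. ] F [-0.3 -0.1 -0.7] w50.2
```

View pics/w2.png

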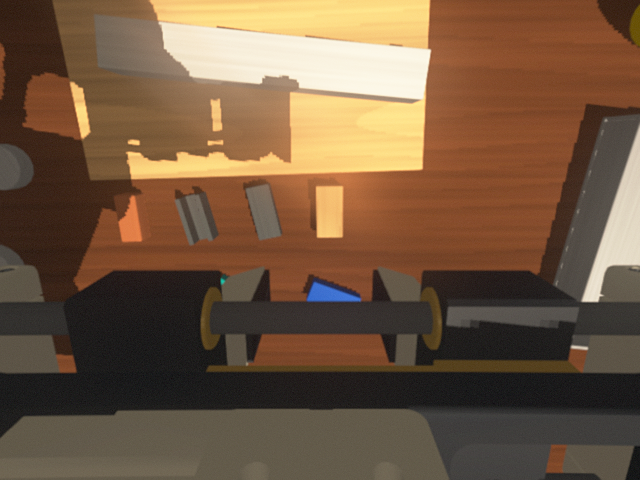

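Run:
```python
from meas import *
w=load("w2");w1=load("w1"); print(w[3].round(3))
print("proj tcp",proj([[519.8,-22.8,195.3],[519.8,-22.8,20]],w))
c=blob(w,lambda h,S,v:v>195,(308,182,350,245)); print("pine",rect(c,20,w),rect(c,0,w),c.min(0),c.max(0))
c1=blob(w1,lambda h,S,v:v>195,(358,184,400,240))
q=lambda c:[[c[:,0].min(),c[:,1].max()],[c[:,0].max(),c[:,1].min()]]
print(tri(q(c),w,q(c1),w1))
print(tri([[90,180],[423,170],[430,50]],w,[[177,183],[459,175],[472,78]],w1))
```

```text
[[ 0.00000e+00 -9.66000e-01 -2.58000e-01  5.89259e+02]
 [-1.00000e+00  0.00000e+00 -2.00000e-03 -2.24200e+01]
 [ 2.00000e-03  2.58000e-01 -9.66000e-01  3.77141e+02]
 [ 0.00000e+00  0.00000e+00  0.00000e+00  1.00000e+00]]
proj tcp [[320.88132354 270.20432409]
 [320.55589187 209.91237195]]
pine [ 5.196e+02 -3.240e+01  5.840e+01  2.860e+01 -2.000e-01] [ 5.157e+02 -3.290e+01  6.160e+01  3.020e+01 -2.000e-01] [316. 182.] [344. 237.]
[[ 4.92993921e+02 -1.80585043e+01  2.88300741e+01  1.32719577e-01]
 [ 5.47074350e+02 -4.66073641e+01  1.87290535e+01  3.11655044e+00]]
[[ 5.50509607e+02  2.11429761e+02  1.86489926e+01  5.12374509e-01]
 [ 5.60831638e+02 -1.27126427e+02  1.76738773e+01  4.70591150e-01]
 [ 6.61465477e+02 -1.13067918e+02  5.92877942e+01  2.03992974e-01]]
```

```bash
python3 -m inch '[[[0.0092,0.0008,0.04,0,0,0,0.05],[0,0,0.045,0,0,0,0.05],[0,0,0.045,0,0,0,0.05],[0,0,0,0,0,0,0.05],[0,0,0.02,0,0,0,0.05],[0,0,0.02,0,0,0,0.05],[0,0,0.021,0,0,0,0.05],[0,0,0,0,0,0,0.05],[0,0,0,0,0,0,0.05]]]'
python3 -m inch '[[[0,0,0,0,0,0,0.015],[0,0,0,0,0,0,0.015],[0,0,0,0,0,0,0.015],[0,0,0,0,0,0,0.015],[0,0,0,0,0,0,0.015],[0,0,0,0,0,0,0.015]]]'
python3 plan.py "519 -32 110 -90; 430 -365 110 -93;430 -365 12 -93"
```

```text
time: 5.35
tool_pos: [520.0, -32.2, 5.9]
tcp_rot: [-3.141, -0.0, -1.571]
contact_force: [0.7, 0.7, 0.1]
grip_width: 49.9
time: 5.95
tool_pos: [519.5, -32.2, 5.0]
tcp_rot: [-3.142, -0.0, -1.571]
contact_force: [0.1, 0.6, 0.7]
grip_width: 15.1
t6.0 [519.5 -32.2   5. ] [-180.   -0.  -90.] F [0.1 0.6 0.7] w15.1
519 -32 110 -90 | turn [-0. -0. -0.] shift [  -0.2    0.5 -105. ]
 430 -365 110 -93 | turn [-0. -0.  3.] shift [337.2  71.5   0. ]
430 -365 12 -93 | turn [0. 0. 0.] shift [ 0. -0. 98.]
```

```bash
python3 -c "
from h import *
a=snap('scene','s2')[0];b=snap('side','d2')[0]
c=lambda i,x,y:cv2.resize(i[y:y+100,x:x+100],None,fx=4,fy=4)
cv2.imwrite('pics/crop2.png',np.hstack([c(a,240,180),c(b,270,190)]))"
```

```text
(no output)
```

View pics/crop2.png

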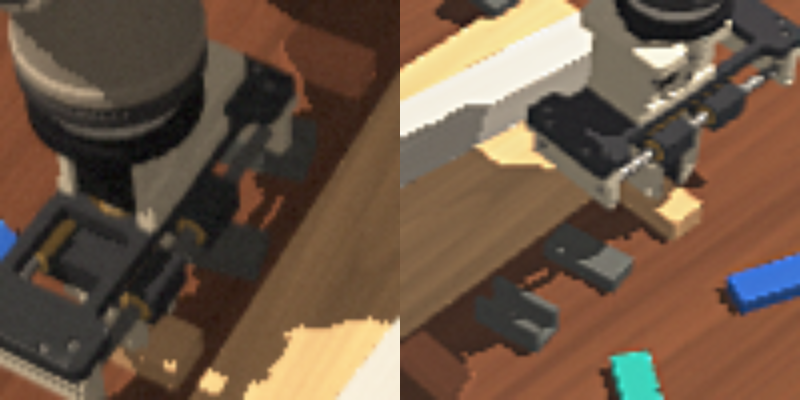

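The fingers are around the pine, yet the width reads 15 mm. I'll lift a little and check by looking.

```bash
python3 -m inch '[[[0,0,0,0,0,0,0.015],[0,0,-0.03,0,0,0,0.015],[0,0,-0.03,0,0,0,0.015],[0,0,-0.03,0,0,0,0.015],[0,0,0,0,0,0,0.015]]]';python3 -c "
from h import *
a=snap('scene','s3')[0];b=snap('side','d3')[0];w=snap('wrist','w3')[0]
c=lambda i,x,y:cv2.resize(i[y:y+100,x:x+100],None,fx=4,fy=4)
cv2.imwrite('pics/crop3.png',np.hstack([c(b,270,180),cv2.resize(w[150:350,220:420],None,fx=2,fy=2)]))"
```

```text
time: 6.55
tool_pos: [522.1, -32.6, 98.8]
tcp_rot: [-3.134, -0.002, -1.571]
contact_force: [0.4, 0.2, 0.2]
grip_width: 15.1
```

View pics/crop3.png

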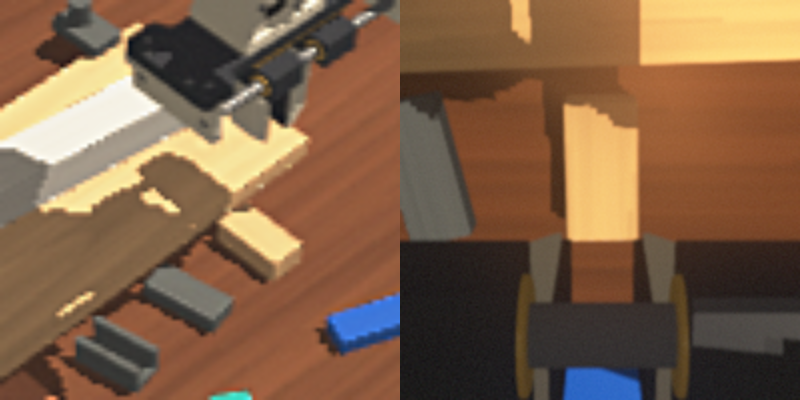

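Run:
```python
from h import *
out=[]
for n,(x,y) in(("d2",(300,190)),("s2",(250,235))):
    c=load(n); i=cv2.resize(c[0][y:y+50,x:x+50],None,fx=8,fy=8,interpolation=cv2.INTER_NEAREST)
    i=cv2.convertScaleAbs(i,alpha=1.5)
    P=[[519.5,-32.2+s*7.5,z] for s in(-1,1) for z in(5,24,43,62)]
    for q,col in zip(proj(P,c),[(0,0,255)]*4+[(0,255,0)]*4): cv2.circle(i,tuple(int(v) for v in ((q-[x,y]+.5)*8)),3,col,-1)
    B=[[519+a*27.5,-32+b*14,z] for z in(0,20) for a,b in((-1,-1),(1,-1),(1,1),(-1,1))]
    q=((proj(B,c)-[x,y]+.5)*8).astype(np.int32); cv2.polylines(i,[q[:4],q[4:]],True,(255,0,255),1)
    out.append(i)
cv2.imwrite("pics/ov.png",np.hstack(out))
```

```text
(no output)
```

View pics/ov.png

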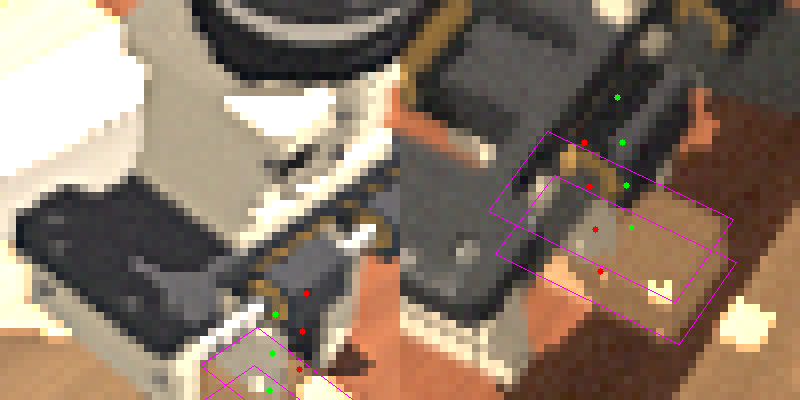

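The overlay shows the finger ends about 15–20 mm higher than the reported TCP, so the fingers closed above the pine. I'll check that with a guarded descent, open around the pine.

```bash
python3 plan.py "519 -32 3 -90"; python3 -m inch '[[[0,0.003,0.02,0,0,0,0.05],[0,0,0.025,0,0,0,0.05],[0,0,0.025,0,0,0,0.05],[0,0,0.022,0,0,0,0.05],[0,0,0,0,0,0,0.05],[0,0,0,0,0,0,0.05]]]'
python3 -m inch '[[[0,0,0.003,0,0,0,0.05],[0,0,0,0,0,0,0.05]]]'
python3 -m inch '[[[0,0,0.002,0,0,0,0.05],[0,0,0,0,0,0,0.05]]]'
python3 -m inch '[[[0,0,0,0,0,0,0.015],[0,0,0,0,0,0,0.015],[0,0,0,0,0,0,0.015],[0,0,0,0,0,0,0.015],[0,0,0,0,0,0,0.015]]]'
```

```text
t6.7 [519.  -32.   94.4] [180.   0. -90.] F [-0.3  0.4  0.3] w14.8
519 -32 3 -90 | turn [ 0.05  0.01 -0.  ] shift [-0.   0.  91.4]
time: 7.3
tool_pos: [515.8, -32.0, 2.2]
tcp_rot: [3.139, 0.0, -1.571]
contact_force: [0.4, -0.1, 0.3]
grip_width: 49.6
time: 7.5
tool_pos: [517.0, -32.3, 0.6]
tcp_rot: [-3.14, -0.0, -1.571]
contact_force: [-0.5, -0.0, 0.2]
grip_width: 49.8
time: 7.7
tool_pos: [516.6, -32.2, -1.7]
tcp_rot: [-3.141, -0.0, -1.571]
contact_force: [-0.4, -0.6, -1.1]
grip_width: 50.0
time: 8.2
tool_pos: [516.5, -32.2, -2.0]
tcp_rot: [3.142, -0.0, -1.571]
contact_force: [0.1, 0.8, 0.2]
grip_width: 16.6
```

```bash
python3 -m inch '[[[0,0,0,0,0,0,0.05],[0,0,0,0,0,0,0.05],[0,0,0,0,0,0,0.05],[0,0,0,0,0,0,0.05],[0,0,0.004,0,0,0,0.05],[0,0,0,0,0,0,0.05]]]'
python3 -m inch '[[[0,0,0.003,0,0,0,0.05],[0,0,0,0,0,0,0.05]]]'
python3 -m inch '[[[0,0,0.003,0,0,0,0.05],[0,0,0,0,0,0,0.05]]]'
python3 -m inch '[[[0,0,0,0,0,0,0.015],[0,0,0,0,0,0,0.015],[0,0,0,0,0,0,0.015],[0,0,0,0,0,0,0.015],[0,0,0,0,0,0,0.015],[0,0,0,0,0,0,0.015]]]'
```

```text
time: 8.8
tool_pos: [516.1, -32.1, -6.6]
tcp_rot: [3.141, 0.0, -1.571]
contact_force: [0.4, -0.4, -1.1]
grip_width: 49.8
time: 9.0
tool_pos: [516.2, -32.1, -9.5]
tcp_rot: [3.141, 0.0, -1.571]
contact_force: [0.5, -0.2, -0.5]
grip_width: 49.8
time: 9.2
tool_pos: [516.3, -32.1, -12.4]
tcp_rot: [3.141, 0.0, -1.571]
contact_force: [-0.3, -0.0, -0.3]
grip_width: 50.1
time: 9.8
tool_pos: [516.6, -32.2, -12.0]
tcp_rot: [-3.141, -0.0, -1.571]
contact_force: [-0.2, 0.8, 0.6]
grip_width: 27.7
```

It grips now, at 27.7 mm, with the reported z at -12. So the real finger ends sit about 20 mm above the reported TCP, and I'll aim 20 mm lower from here on. Carrying the pine to the tray.

```bash
python3 -m inch '[[[0,0,-0.03,0,0,0,0.015],[0,0,-0.04,0,0,0,0.015],[0,0,-0.04,0,0,0,0.015],[0.0375,0.0121,0,0,0,0,0.015],[0.0375,0.0121,0,0,0,0,0.015],[0.0375,0.0121,0,0,0,0,0.015],[0.0375,0.0121,0,0,0,0,0.015],[0.0375,0.0121,0,0,0,0,0.015],[0.0375,0.0121,0,0,0,0,0.015],[0.0375,0.0121,0,0,0,0,0.015],[0.0375,0.0121,0,0,0,0,0.015],[0.0375,0.0121,0,0,0,0,0.015]]]'
python3 -m inch '[[[0,0,0,0,0,0,0.015],[0,0,0,0,0,0,0.015]]]'
python3 plan.py "408 -370 -4 -90"; python3 -c "
from h import *
c=snap('wrist','w4'); print(proj([[381,-294,45],[617,-312,45]],c))"
```

```text
time: 11.0
tool_pos: [406.8, -371.0, 98.0]
tcp_rot: [3.142, 0.0, -1.571]
contact_force: [1.0, 0.2, -0.6]
grip_width: 27.8
time: 11.2
tool_pos: [407.0, -369.9, 97.6]
tcp_rot: [3.141, 0.001, -1.573]
contact_force: [0.6, 0.5, -0.5]
grip_width: 27.5
t11.2 [ 407.  -369.9   97.6] [180.    0.  -90.1] F [ 0.6  0.5 -0.5] w27.5
408 -370 -4 -90 | turn [ 0.02  0.04 -0.12] shift [ 1.000e-01 -1.000e+00  1.016e+02]
[[ 215.0698866   277.64681001]
 [ 211.29984762 -136.35960178]]
```

View pics/w4.png

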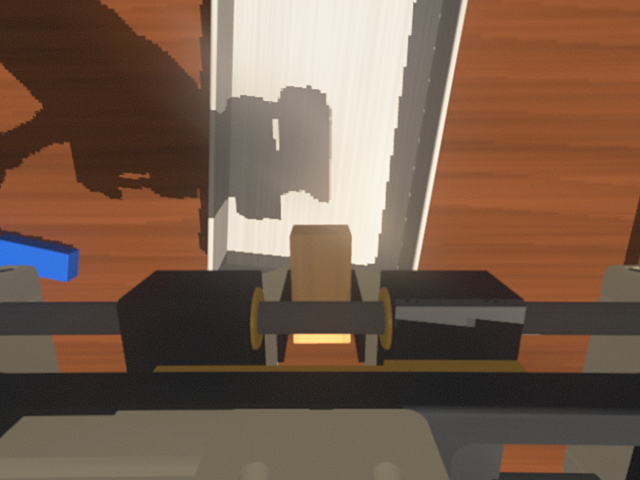

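Pine is held at (320,280), and the tray's near wall shows at row ~255–270. I'll measure where the tray is before lowering.

Run:
```python
from h import *
c=load('w4')
print("floor near corners",plane([[226,252],[377,265]],4,c).round(0).tolist())
print("rim left/right lines",plane([[214,30],[209,268],[466,0],[416,265]],45,c).round(0).tolist())
print("at TCP",proj([[408,-370,4],[380,-370,4]],c).round(0))
```

```text
floor near corners [[387.0, -291.0, 4.0], [375.0, -417.0, 4.0]]
rim left/right lines [[539.0, -306.0, 45.0], [388.0, -290.0, 45.0], [554.0, -455.0, 45.0], [390.0, -437.0, 45.0]]
at TCP [[321. 227.]
 [321. 260.]]
```

```bash
python3 -m inch '[[[-0.005,-0.011,0.02,0,0,0,0.015],[0,0,0.03,0,0,0,0.015],[0,0,0.03,0,0,0,0.015],[0,0,0.02,0,0,0,0.015],[0,0,0,0,0,0,0.015],[0,0,0,0,0,0,0.05],[0,0,0,0,0,0,0.05],[0,0,0,0,0,0,0.05],[0,0,-0.04,0,0,0,0.05],[0,0,-0.04,0,0,0,0.05],[0,0,-0.04,0,0,0,0.05],[0,0,0,0,0,0,0.05]]]'
python3 plan.py "515.5 38.4 110 -78;515.5 38.4 30 -78;515.5 38.4 -15 -78; 515.5 38.4 95 -78; 478 -370 95 -78"
```

```text
time: 12.45
tool_pos: [421.2, -367.5, 124.8]
tcp_rot: [-3.133, -0.01, -1.571]
contact_force: [0.5, -0.2, 0.2]
grip_width: 49.5
t12.4 [ 421.2 -367.5  124.8] [-179.5   -0.6  -90. ] F [ 0.5 -0.2  0.2] w49.5
515.5 38.4 110 -78 | turn [ -0.42  -0.6  -12.  ] shift [-377.4 -176.6   14.8]
515.5 38.4 30 -78 | turn [0. 0. 0.] shift [ 0. -0. 80.]
515.5 38.4 -15 -78 | turn [0. 0. 0.] shift [ 0. -0. 45.]
 515.5 38.4 95 -78 | turn [0. 0. 0.] shift [   0.    0. -110.]
 478 -370 95 -78 | turn [0. 0. 0.] shift [391.7 121.6   0. ]
```

```bash
python3 -m inch '[[[0,0,0,0,0,-6,0.05],[0,0,0,0,0,-6,0.05],[-0.0377,-0.0177,0,0,0,0,0.05],[-0.0377,-0.0177,0,0,0,0,0.05],[-0.0377,-0.0177,0,0,0,0,0.05],[-0.0377,-0.0177,0,0,0,0,0.05],[-0.0377,-0.0177,0,0,0,0,0.05],[-0.0377,-0.0177,0,0,0,0,0.05],[-0.0377,-0.0177,0,0,0,0,0.05],[-0.0377,-0.0177,0,0,0,0,0.05],[-0.0377,-0.0177,0,0,0,0,0.05],[-0.0377,-0.0177,0,0,0,0,0.05]]]'
python3 -m inch '[[[0,0,0,0,0,0,0.05],[0,0,0,0,0,0,0.05],[0,0,0,0,0,0,0.05]]]'
cat > off.py <<'E'
from meas import *
import sys
n=sys.argv[1]; w=snap("wrist",n)
h=cv2.cvtColor(w[0],cv2.COLOR_BGR2HSV).astype(int)
# gray & copper blobs in front of the board, world box x 470..552
def show(name,m,z):
    m=m.astype(np.uint8); m[266:]=0
    m=cv2.morphologyEx(cv2.morphologyEx(m,cv2.MORPH_OPEN,np.ones((3,3))),cv2.MORPH_CLOSE,np.ones((5,5)))
    for c in cv2.findContours(m,cv2.RETR_EXTERNAL,cv2.CHAIN_APPROX_NONE)[0]:
        if cv2.contourArea(c)<250: continue
        r=rect(c.reshape(-1,2).astype(float),z,w)
        if r[0]<556 and 15<r[3]<45 and r[2]<75 and -150<r[1]<230: print(name,r)
show("gray14",h[...,1]<130,14); show("gray22",h[...,1]<130,22); show("cop",(h[...,1]>130)&(h[...,2]>200)&(h[...,0]<16),22)
show("pine",(h[...,2]>195)&(h[...,0]>16),20)
E
python3 off.py w5; python3 plan.py "515.5 38.4 30 -78;515.5 38.4 -15 -78; 515.5 38.4 95 -78; 478 -370 95 -78"
```

```text
time: 13.65
tool_pos: [513.4, 42.6, 118.1]
tcp_rot: [-3.141, -0.0, -1.362]
contact_force: [0.8, -0.4, -0.6]
grip_width: 50.0
time: 13.95
tool_pos: [513.1, 40.0, 117.9]
tcp_rot: [3.141, -0.0, -1.362]
contact_force: [0.1, 0.3, -0.5]
grip_width: 49.8
gray14 [516.7  39.3  57.8  25.5  12.7]
gray14 [509.3 109.9  54.1  31.5  12.7]
gray22 [518.5  39.7  56.2  24.7  12.7]
gray22 [511.3 108.4  52.6  30.6  12.7]
cop [509.6 177.7  44.8  20.4   1.5]
t14.0 [513.1  39.7 117.9] [180.   -0.  -78.1] F [ 0.4 -0.9  0.1] w49.6
515.5 38.4 30 -78 | turn [ 0.01 -0.02 -0.09] shift [ 1.8 -2.1 87.9]
515.5 38.4 -15 -78 | turn [0. 0. 0.] shift [ 0. -0. 45.]
 515.5 38.4 95 -78 | turn [0. 0. 0.] shift [   0.    0. -110.]
 478 -370 95 -78 | turn [0. 0. 0.] shift [391.7 121.6   0. ]
```

```bash
python3 -m inch '[[[0.0005,-0.003,0.03,0,0,0,0.05],[0,0,0.04,0,0,0,0.05],[0,0,0.03,0,0,0,0.05],[0,0,0.02,0,0,0,0.05],[0,0,0.014,0,0,0,0.05],[0,0,0,0,0,0,0.05],[0,0,0,0,0,0,0.012],[0,0,0,0,0,0,0.012],[0,0,0,0,0,0,0.012],[0,0,0,0,0,0,0.012],[0,0,0,0,0,0,0.012],[0,0,0,0,0,0,0.012]]]'
python3 -m inch '[[[0,0,-0.03,0,0,0,0.012],[0,0,-0.04,0,0,0,0.012],[0,0,-0.045,0,0,0,0.012],[0,0,0,0,0,0,0.012]]]'
python3 plan.py "478 -368 95 -78;478 -368 -8 -78"
```

```text
time: 15.2
tool_pos: [517.1, 40.8, -15.2]
tcp_rot: [-3.14, -0.001, -1.361]
contact_force: [-0.6, -2.5, 5.7]
grip_width: 24.8
time: 15.6
tool_pos: [520.0, 41.1, 104.5]
tcp_rot: [-3.131, -0.003, -1.361]
contact_force: [0.4, 0.1, -2.3]
grip_width: 24.6
t15.6 [520.   41.1 104.5] [-179.4   -0.2  -78. ] F [ 0.4  0.1 -2.3] w24.6
478 -368 95 -78 | turn [-0.6  -0.16  0.01] shift [391.4 126.1   9.5]
478 -368 -8 -78 | turn [0. 0. 0.] shift [  0.  -0. 103.]
```

```bash
python3 -m inch '[[[0.0391,0.0126,0,0,0,0,0.012],[0.0391,0.0126,0,0,0,0,0.012],[0.0391,0.0126,0,0,0,0,0.012],[0.0391,0.0126,0,0,0,0,0.012],[0.0391,0.0126,0,0,0,0,0.012],[0.0391,0.0126,0,0,0,0,0.012],[0.0391,0.0126,0,0,0,0,0.012],[0.0391,0.0126,0,0,0,0,0.012],[0.0391,0.0126,0,0,0,0,0.012],[0.0391,0.0126,0,0,0,0,0.012],[0,0,0,0,0,0,0.012],[0,0,0,0,0,0,0.012]]]'
python3 plan.py "478 -368 -8 -78"
```

```text
time: 16.8
tool_pos: [473.5, -367.6, 97.5]
tcp_rot: [3.14, 0.002, -1.363]
contact_force: [0.1, 0.6, -1.0]
grip_width: 24.7
t16.8 [ 473.5 -367.6   97.5] [ 1.799e+02  1.000e-01 -7.810e+01] F [ 0.1  0.6 -1. ] w24.7
478 -368 -8 -78 | turn [ 0.06  0.13 -0.11] shift [  1.3  -4.3 105.5]
```

```bash
python3 -m inch '[[[0.002,-0.0085,0.025,0,0,0,0.012],[0,0,0.035,0,0,0,0.012],[0,0,0.03,0,0,0,0.012],[0,0,0.015,0,0,0,0.012],[0,0,0,0,0,0,0.012],[0,0,0,0,0,0,0.05],[0,0,0,0,0,0,0.05],[0,0,0,0,0,0,0.05],[0,0,-0.04,0,0,0,0.05],[0,0,-0.04,0,0,0,0.05],[0,0,-0.04,0,0,0,0.05],[0,0,0,0,0,0,0.05]]]'
python3 plan.py "511 108.5 115 -77.5; 511 108.5 -13 -77.5; 511 108.5 105 -77.5; 540 -377 105 -77.5"
```

```text
time: 18.0
tool_pos: [486.1, -370.6, 121.6]
tcp_rot: [-3.134, -0.011, -1.361]
contact_force: [1.1, -0.3, 0.1]
grip_width: 49.7
t18.0 [ 486.1 -370.6  121.6] [-179.6   -0.6  -78. ] F [ 1.1 -0.3  0.1] w49.7
511 108.5 115 -77.5 | turn [-0.43 -0.65 -0.51] shift [-462.4 -128.     6.6]
 511 108.5 -13 -77.5 | turn [0. 0. 0.] shift [  0.  -0. 128.]
 511 108.5 105 -77.5 | turn [0. 0. 0.] shift [   0.    0. -118.]
 540 -377 105 -77.5 | turn [0. 0. 0.] shift [480.3  76.8   0. ]
```

```bash
python3 -m inch '[[[-0.042,-0.0116,0,0,0,0,0.05],[-0.042,-0.0116,0,0,0,0,0.05],[-0.042,-0.0116,0,0,0,0,0.05],[-0.042,-0.0116,0,0,0,0,0.05],[-0.042,-0.0116,0,0,0,0,0.05],[-0.042,-0.0116,0,0,0,0,0.05],[-0.042,-0.0116,0,0,0,0,0.05],[-0.042,-0.0116,0,0,0,0,0.05],[-0.042,-0.0116,0,0,0,0,0.05],[-0.042,-0.0116,0,0,0,0,0.05],[-0.042,-0.0116,0,0,0,0,0.05],[0,0,0,0,0,0,0.05]]]'
python3 -m inch '[[[0,0,0,0,0,0,0.05],[0,0,0,0,0,0,0.05],[0,0,0,0,0,0,0.05]]]'
python3 off.py w6; python3 plan.py "511 108.5 -13 -77.5"
```

```text
time: 19.2
tool_pos: [511.9, 115.2, 114.5]
tcp_rot: [-3.14, 0.001, -1.356]
contact_force: [-0.0, -0.8, -0.6]
grip_width: 49.8
time: 19.5
tool_pos: [512.1, 109.4, 114.1]
tcp_rot: [-3.141, -0.0, -1.363]
contact_force: [0.5, -0.7, 0.2]
grip_width: 49.9
gray14 [509.1 110.3  54.9  27.9  12.9]
gray22 [511.1 110.7  53.3  27.1  12.9]
cop [511.  178.3  47.5  20.1   1.5]
t19.6 [512.1 109.4 114.1] [-180.    -0.   -78.1] F [ 0.8 -0.7 -0.5] w50.3
511 108.5 -13 -77.5 | turn [-0.01 -0.01 -0.62] shift [  0.6   1.2 127.1]
```

```bash
python3 -m inch '[[[0,0,0.03,0,0,0,0.05],[0,0,0.04,0,0,0,0.05],[0,0,0.03,0,0,0,0.05],[0,0,0.02,0,0,0,0.05],[0,0,0.007,0,0,0,0.05],[0,0,0,0,0,0,0.05],[0,0,0,0,0,0,0.012],[0,0,0,0,0,0,0.012],[0,0,0,0,0,0,0.012],[0,0,0,0,0,0,0.012],[0,0,0,0,0,0,0.012],[0,0,0,0,0,0,0.012]]]'
python3 -m inch '[[[0,0,-0.03,0,0,0,0.012],[0,0,-0.04,0,0,0,0.012],[0,0,-0.045,0,0,0,0.012],[0,0,0,0,0,0,0.012]]]'
python3 plan.py "540 -377 100 -78;540 -377 -5 -78"
```

```text
time: 20.75
tool_pos: [512.5, 110.7, -12.2]
tcp_rot: [-3.14, -0.0, -1.361]
contact_force: [-0.2, -1.0, 6.4]
grip_width: 25.9
time: 21.15
tool_pos: [515.7, 111.1, 107.6]
tcp_rot: [-3.13, -0.002, -1.361]
contact_force: [0.4, -0.3, -1.4]
grip_width: 25.4
t21.1 [515.7 111.1 107.6] [-1.794e+02 -1.000e-01 -7.800e+01] F [ 0.4 -0.3 -1.4] w25.4
540 -377 100 -78 | turn [-0.64 -0.09  0.01] shift [482.5  77.7   7.6]
540 -377 -5 -78 | turn [0. 0. 0.] shift [  0.  -0. 105.]
```

```bash
python3 -m inch '[[[0.0439,0.0065,0,0,0,0,0.012],[0.0439,0.0065,0,0,0,0,0.012],[0.0439,0.0065,0,0,0,0,0.012],[0.0439,0.0065,0,0,0,0,0.012],[0.0439,0.0065,0,0,0,0,0.012],[0.0439,0.0065,0,0,0,0,0.012],[0.0439,0.0065,0,0,0,0,0.012],[0.0439,0.0065,0,0,0,0,0.012],[0.0439,0.0065,0,0,0,0,0.012],[0.0439,0.0065,0,0,0,0,0.012],[0.0439,0.0065,0,0,0,0,0.012],[0,0,0,0,0,0,0.012]]]'
python3 -m inch '[[[0,0,0,0,0,0,0.012],[0,0,0,0,0,0,0.012]]]'
python3 plan.py "545 -377 -5 -78"; python3 -c "
from h import *
snap('wrist','w7')"
```

```text
time: 22.35
tool_pos: [541.2, -382.0, 100.2]
tcp_rot: [3.141, -0.002, -1.366]
contact_force: [0.3, 1.2, -0.7]
grip_width: 25.4
time: 22.55
tool_pos: [542.1, -375.2, 101.1]
tcp_rot: [3.141, 0.002, -1.361]
contact_force: [0.5, -0.5, -1.6]
grip_width: 25.6
t22.6 [ 542.1 -375.2  101.1] [ 1.799e+02  1.000e-01 -7.800e+01] F [ 0.5 -0.5 -1.6] w25.6
545 -377 -5 -78 | turn [0.06 0.1  0.03] shift [  2.4  -2.5 106.1]
```

View pics/w7.png

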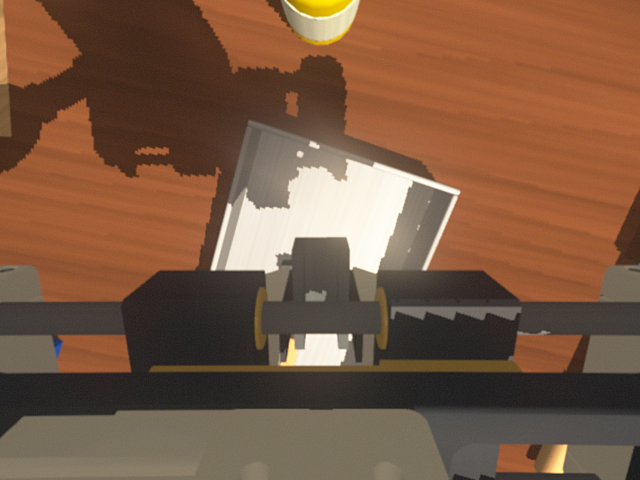

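The channel is held over the tray at (320,260), with free floor beyond it. Releasing.

```bash
python3 -m inch '[[[0.002,-0.003,0.025,0,0,0,0.012],[0,0,0.035,0,0,0,0.012],[0,0,0.03,0,0,0,0.012],[0,0,0.015,0,0,0,0.012],[0,0,0,0,0,0,0.012],[0,0,0,0,0,0,0.05],[0,0,0,0,0,0,0.05],[0,0,0,0,0,0,0.05],[0,0,-0.04,0,0,0,0.05],[0,0,-0.04,0,0,0,0.05],[0,0,-0.04,0,0,0,0.05],[0,0,0,0,0,0,0.05]]]'
python3 plan.py "511 178 118 -89;511 178 -13 -89"
```

```text
time: 23.8
tool_pos: [548.8, -380.6, 125.3]
tcp_rot: [-3.133, -0.011, -1.361]
contact_force: [0.4, -0.5, 0.6]
grip_width: 50.1
t23.8 [ 548.8 -380.6  125.3] [-179.5   -0.7  -78. ] F [ 0.4 -0.5  0.6] w50.1
511 178 118 -89 | turn [-0.55 -0.6  11.  ] shift [-559.1   28.     7.3]
511 178 -13 -89 | turn [0. 0. 0.] shift [ -0.  -0. 131.]
```

```bash
python3 -m inch '[[[0,0,0,0,0,5.5,0.05],[0,0,0,0,0,5.5,0.05],[-0.043,0.0021,0,0,0,0,0.05],[-0.043,0.0021,0,0,0,0,0.05],[-0.043,0.0021,0,0,0,0,0.05],[-0.043,0.0021,0,0,0,0,0.05],[-0.043,0.0021,0,0,0,0,0.05],[-0.043,0.0021,0,0,0,0,0.05],[-0.043,0.0021,0,0,0,0,0.05],[-0.043,0.0021,0,0,0,0,0.05],[-0.043,0.0021,0,0,0,0,0.05],[-0.043,0.0021,0,0,0,0,0.05]]]'
python3 -m inch '[[[-0.043,0.0021,0,0,0,0,0.05],[-0.043,0.0021,0,0,0,0,0.05],[-0.043,0.0021,0,0,0,0,0.05],[0,0,0,0,0,0,0.05],[0,0,0,0,0,0,0.05],[0,0,0,0,0,0,0.05]]]'
python3 off.py w8; python3 plan.py "511 178 -13 -89"
```

```text
time: 25.0
tool_pos: [517.1, 53.3, 117.5]
tcp_rot: [-3.14, -0.0, -1.554]
contact_force: [0.4, 0.1, -0.2]
grip_width: 50.1
time: 25.6
tool_pos: [508.8, 179.7, 117.1]
tcp_rot: [-3.141, -0.0, -1.554]
contact_force: [0.2, -0.4, -0.0]
grip_width: 50.1
cop [510.7 178.9  47.1  19.7   1.5]
t25.6 [508.9 179.4 117.1] [-180.    -0.   -89.1] F [ 0.2 -0.1  0.2] w49.9
511 178 -13 -89 | turn [-0.01 -0.02 -0.08] shift [  1.4  -2.1 130.1]
```

```bash
python3 -m inch '[[[0.001,-0.0018,0.03,0,0,0,0.05],[0,0,0.04,0,0,0,0.05],[0,0,0.03,0,0,0,0.05],[0,0,0.02,0,0,0,0.05],[0,0,0.009,0,0,0,0.05],[0,0,0,0,0,0,0.05],[0,0,0,0,0,0,0.012],[0,0,0,0,0,0,0.012],[0,0,0,0,0,0,0.012],[0,0,0,0,0,0,0.012],[0,0,0,0,0,0,0.012],[0,0,0,0,0,0,0.012]]]'
python3 -m inch '[[[0,0,-0.03,0,0,0,0.012],[0,0,-0.04,0,0,0,0.012],[0,0,-0.045,0,0,0,0.012],[0,0,0,0,0,0,0.012]]]'
python3 plan.py "418 -394 104 -89;418 -394 13 -89"
```

```text
time: 26.85
tool_pos: [510.9, 179.6, -11.3]
tcp_rot: [-3.14, -0.0, -1.553]
contact_force: [-0.5, -1.1, 5.8]
grip_width: 21.8
time: 27.25
tool_pos: [514.1, 180.5, 108.6]
tcp_rot: [-3.131, 0.002, -1.553]
contact_force: [0.1, 0.6, -1.8]
grip_width: 21.8
t27.2 [514.1 180.5 108.6] [-1.794e+02  1.000e-01 -8.900e+01] F [ 0.1  0.6 -1.8] w21.8
418 -394 104 -89 | turn [-0.62  0.12  0.01] shift [572.7 106.1   4.6]
418 -394 13 -89 | turn [0. 0. 0.] shift [-0. -0. 91.]
```

```bash
python3 -m inch '[[[0.0409,0.0074,0,0,0,0,0.012],[0.0409,0.0074,0,0,0,0,0.012],[0.0409,0.0074,0,0,0,0,0.012],[0.0409,0.0074,0,0,0,0,0.012],[0.0409,0.0074,0,0,0,0,0.012],[0.0409,0.0074,0,0,0,0,0.012],[0.0409,0.0074,0,0,0,0,0.012],[0.0409,0.0074,0,0,0,0,0.012],[0.0409,0.0074,0,0,0,0,0.012],[0.0409,0.0074,0,0,0,0,0.012],[0.0409,0.0074,0,0,0,0,0.012],[0.0409,0.0074,0,0,0,0,0.012]]]'
python3 -m inch '[[[0.0409,0.0074,0,0,0,0,0.012],[0.0409,0.0074,0,0,0,0,0.012],[0,0,0,0,0,0,0.012],[0,0,0,0,0,0,0.012],[0,0,0,0,0,0,0.012]]]'
python3 plan.py "418 -394 13 -89"
```

```text
time: 28.45
tool_pos: [429.3, -313.8, 101.9]
tcp_rot: [3.14, 0.001, -1.554]
contact_force: [1.1, 0.5, -1.1]
grip_width: 21.9
time: 28.95
tool_pos: [416.6, -393.3, 102.1]
tcp_rot: [3.14, 0.002, -1.553]
contact_force: [-0.4, -0.0, -2.7]
grip_width: 21.6
t28.9 [ 416.6 -393.3  102.1] [ 1.799e+02  1.000e-01 -8.900e+01] F [-0.4 -0.  -2.7] w21.6
418 -394 13 -89 | turn [0.07 0.11 0.03] shift [ 0.7 -1.4 89.1]
```

```bash
python3 -m inch '[[[0.001,-0.001,0.03,0,0,0,0.012],[0,0,0.035,0,0,0,0.012],[0,0,0.024,0,0,0,0.012],[0,0,0,0,0,0,0.012],[0,0,0,0,0,0,0.03],[0,0,0,0,0,0,0.03],[0,0,0,0,0,0,0.03],[0,0,-0.04,0,0,0,0.03],[0,0,-0.04,0,0,0,0.03],[0,0,-0.04,0,0,0,0.03],[0,0,0,0,0,0,0.03]]]'
python3 -m inch '[[[0,0,0,0,0,-8.4,0.06],[0,0,0,0,0,-8.4,0.06],[0,0,0,0,0,-8.4,0.06],[0,0,0,0,0,-8.4,0.06],[0,0,0,0,0,-8.4,0.06],[0,0,0,0,0,-8.4,0.06],[0,0,0,0,0,-8.4,0.06],[0,0,0,0,0,-8.4,0.06],[0,0,0,0,0,-8.4,0.06],[0,0,0,0,0,-8.4,0.06],[0,0,0,0,0,0,0.06]]]'
python3 plan.py "657 25 160 -5.2"
python3 -c "
from h import *
i=snap('scene','s4')[0]
cv2.imwrite('pics/tray.png',cv2.resize(i[170:480,40:360],None,fx=1.9,fy=1.9))"
```

```text
time: 30.05
tool_pos: [420.5, -398.7, 141.4]
tcp_rot: [-3.133, -0.011, -1.553]
contact_force: [-0.5, -1.4, 0.6]
grip_width: 30.6
time: 31.15
tool_pos: [418.0, -395.8, 134.5]
tcp_rot: [3.141, -0.001, -0.086]
contact_force: [0.3, 0.5, 0.0]
grip_width: 59.8
t31.1 [ 418.  -395.8  134.5] [179.9  -0.   -4.9] F [0.3 0.5 0. ] w59.8
657 25 160 -5.2 | turn [ 0.05 -0.05  0.27] shift [ 199.9 -440.8  -25.5]
```

View pics/tray.png

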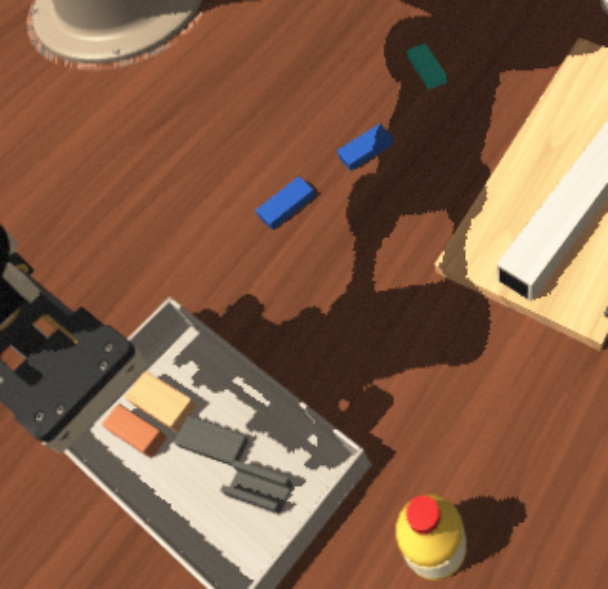

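All four offcuts lie inside the tray: pine, copper, bar and channel. Now for the straightedge.

```bash
python3 -m inch '[[[0.0182,-0.0401,-0.0023,0,0,0,0.06],[0.0182,-0.0401,-0.0023,0,0,0,0.06],[0.0182,-0.0401,-0.0023,0,0,0,0.06],[0.0182,-0.0401,-0.0023,0,0,0,0.06],[0.0182,-0.0401,-0.0023,0,0,0,0.06],[0.0182,-0.0401,-0.0023,0,0,0,0.06],[0.0182,-0.0401,-0.0023,0,0,0,0.06],[0.0182,-0.0401,-0.0023,0,0,0,0.06],[0.0182,-0.0401,-0.0023,0,0,0,0.06],[0.0182,-0.0401,-0.0023,0,0,0,0.06],[0.0182,-0.0401,-0.0023,0,0,0,0.06],[0,0,0,0,0,0,0.06]]]'
python3 -m inch '[[[0,0,0,0,0,0,0.06],[0,0,0,0,0,0,0.06],[0,0,0,0,0,0,0.06]]]'
python3 plan.py "657 25 70 -5.2;657 25 21 -5.2"
python3 - <<'E'
from meas import *
w=snap("wrist","w9")
h=cv2.cvtColor(w[0],cv2.COLOR_BGR2HSV).astype(int)
print(proj([[668+a,25+b,54] for a in(-20,20) for b in (140,0,-90)],w).round(0).tolist())
for x,y in [(657,25),(650,80),(660,120),(640,-60)]:
    q=proj([[x,y,54]],w)[0].astype(int); print(q,h[min(q[1],479),min(q[0],639)])
E
```

```text
time: 32.4
tool_pos: [657.6, 31.5, 159.4]
tcp_rot: [-3.14, -0.002, -0.086]
contact_force: [0.1, -0.8, 0.6]
grip_width: 60.2
time: 32.7
tool_pos: [655.4, 24.8, 159.4]
tcp_rot: [3.141, 0.0, -0.09]
contact_force: [0.8, -0.7, -0.4]
grip_width: 59.7
t32.7 [655.4  24.8 159.4] [180.    0.   -5.2] F [ 0.8 -0.7 -0.4] w59.7
657 25 70 -5.2 | turn [0.02 0.01 0.04] shift [ 1.6 -0.4 89.4]
657 25 21 -5.2 | turn [0. 0. 0.] shift [ 0. -0. 49.]
[[295.0, 43.0], [313.0, 226.0], [322.0, 322.0], [349.0, 37.0], [360.0, 222.0], [366.0, 318.0]]
[323 225] [ 24  19 254]
[308 159] [ 21  34 253]
[316 105] [ 11  88 168]
[313 317] [ 15  94 109]
```

View pics/w9.png

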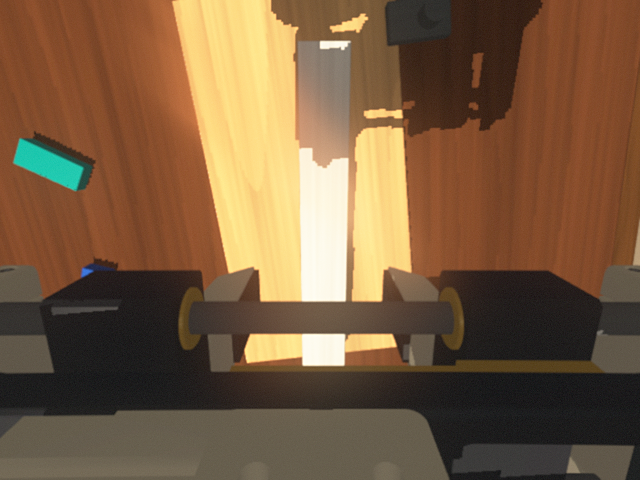

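The straightedge top lies between columns 301 and 348, with its far end at row 41; the turquoise piece is at (50,165), clear of the work.

```bash
python3 - <<'E'
from meas import *
w=load("w9"); print(plane([[298,42],[350,41],[301,200],[348,200],[302,360],[344,362]],54,w).round(1).tolist())
print(plane([[175,0],[215,240]],18,w).round(1).tolist())
E
python3 -m inch '[[[0.001,0,0.04,0,0,0,0.06],[0,0,0.04,0,0,0,0.06],[0,0,0.03,0,0,0,0.06],[0,0,0.02,0,0,0,0.06],[0,0,0.008,0,0,0,0.06],[0,0,0,0,0,0,0.06],[0,0,0,0,0,0,0.06]]]'
```

```text
[[650.4, 165.2, 54.0], [688.6, 162.4, 54.0], [640.3, 48.2, 54.0], [679.1, 44.7, 54.0], [625.4, -103.0, 54.0], [664.6, -108.6, 54.0]]
[[553.8, 212.6, 18.0], [551.3, 11.1, 18.0]]
time: 33.45
tool_pos: [657.7, 25.7, 22.6]
tcp_rot: [3.142, -0.002, -0.088]
contact_force: [-0.2, 0.2, -0.1]
grip_width: 59.9
```

```bash
python3 -m inch '[[[0,0,0,0,0,0,0.025],[0,0,0,0,0,0,0.025],[0,0,0,0,0,0,0.025],[0,0,0,0,0,0,0.025],[0,0,0,0,0,0,0.025],[0,0,0,0,0,0,0.025]]]'
python3 -m inch '[[[0,0,-0.02,0,0,0,0.025],[0,0,-0.02,0,0,0,0.025],[0,0,0,0,0,0,0.025],[0,0,0,0,0,0,0.025]]]'
python3 plan.py "531 41.5 62 1.7;531 41.5 12 1.7"
```

```text
time: 34.05
tool_pos: [657.4, 26.1, 22.1]
tcp_rot: [3.142, -0.002, -0.087]
contact_force: [-0.5, 0.1, 5.5]
grip_width: 39.5
time: 34.45
tool_pos: [656.2, 26.2, 60.2]
tcp_rot: [3.141, 0.001, -0.087]
contact_force: [-0.8, -0.1, -4.9]
grip_width: 39.7
t34.5 [656.2  26.2  60.2] [ 1.8e+02  1.0e-01 -5.0e+00] F [-0.8 -0.1 -4.9] w39.7
531 41.5 62 1.7 | turn [ 0.    0.08 -6.7 ] shift [-124.7  -19.    -1.8]
531 41.5 12 1.7 | turn [0. 0. 0.] shift [ 0. -0. 50.]
```

```bash
python3 -m inch '[[[0,0,0,0,0,-6.7,0.025],[-0.031,-0.005,0,0,0,0,0.025],[-0.031,-0.005,0,0,0,0,0.025],[-0.031,-0.005,0,0,0,0,0.025],[-0.0317,-0.0055,0,0,0,0,0.025],[0,0,0,0,0,0,0.025],[0,0,0,0,0,0,0.025],[0,0,0,0,0,0,0.025]]]'
python3 plan.py "531 43 6 1.7"
python3 - <<'E'
from meas import *
w=snap("wrist","w10")
E
```

```text
time: 35.25
tool_pos: [532.2, 42.8, 60.7]
tcp_rot: [3.141, -0.0, 0.03]
contact_force: [0.1, -0.2, -3.7]
grip_width: 39.7
t35.2 [532.2  42.8  60.7] [180.   -0.    1.7] F [ 0.1 -0.2 -3.7] w39.7
531 43 6 1.7 | turn [ 0.01 -0.01 -0.01] shift [-1.2 -0.2 54.7]
```

View pics/w10.png

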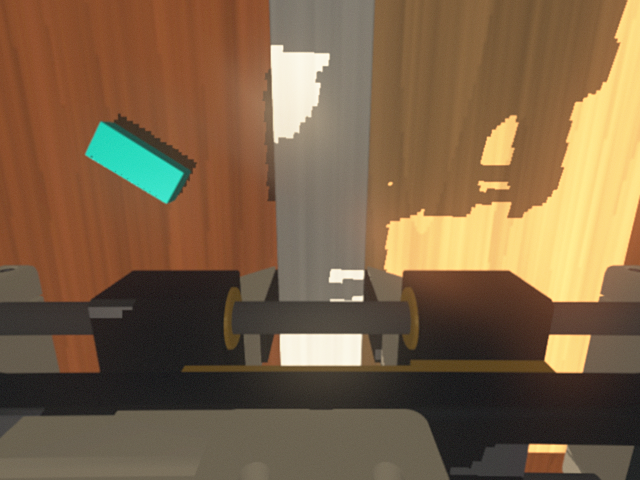

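Run:
```python
from meas import *
for n,rows,horiz in(("w9",range(10,255,10),1),("w1",range(200,460,15),0),("w2",range(140,420,15),0)):
    w=load(n); h=cv2.cvtColor(w[0],cv2.COLOR_BGR2HSV).astype(int)[...,0]; pts=[]
    for r in rows:
        if horiz: c=np.where(h[r,150:260]>=17)[0]; 
        else: c=np.where(h[120:195,r]>=17)[0]
        if len(c): pts.append([150+c[0]-.5,r] if horiz else [r,120+c[-1]+.5])
    P=plane(pts,18,w); 
    ok=np.ones(len(P),bool)
    for _ in range(3):
        k=np.polyfit(P[ok,1],P[ok,0],1); e=P[:,0]-np.polyval(k,P[:,1]); ok=abs(e)<max(1,2*e[ok].std())
    print(n,ok.sum(),len(P),"x at y=42: %.1f"%np.polyval(k,42),"yaw %.2f"%np.degrees(-np.arctan(k[0])),e[ok].std().round(2))
```

```text
w9 25 25 x at y=42: 556.8 yaw 1.74 0.33
w1 17 18 x at y=42: 556.6 yaw 1.80 0.34
w2 17 19 x at y=42: 556.5 yaw 1.79 0.29
```

```bash
python3 -m inch '[[[0,0,0.02,0,0,0,0.025],[0,0,0.02,0,0,0,0.025],[0,0,0.01,0,0,0,0.025],[0,0,0.0045,0,0,0,0.025],[0,0,0,0,0,0,0.025],[0,0,0,0,0,0,0.025]]]'
python3 -m inch '[[[0,0,0.0015,0,0,0,0.025],[0,0,0,0,0,0,0.025],[0,0,0,0,0,0,0.025]]]'
python3 -m inch '[[[0.002,0,0,0,0,0,0.025],[0,0,0,0,0,0,0.025],[0,0,0,0,0,0,0.025]]]'
```

```text
time: 35.9
tool_pos: [532.2, 42.9, 7.3]
tcp_rot: [3.141, -0.001, 0.03]
contact_force: [0.2, 1.1, -4.1]
grip_width: 39.5
time: 36.2
tool_pos: [531.8, 42.9, 5.6]
tcp_rot: [3.141, -0.001, 0.03]
contact_force: [-0.6, 0.1, -3.2]
grip_width: 39.9
time: 36.5
tool_pos: [533.7, 43.0, 5.3]
tcp_rot: [3.141, -0.0, 0.03]
contact_force: [-0.7, 0.6, -3.3]
grip_width: 39.6
```

```bash
python3 -m inch '[[[0,0,0.001,0,0,0,0.025],[0,0,0,0,0,0,0.025],[0,0,0,0,0,0,0.025]]]'
python3 -m inch '[[[0,0,0.0005,0,0,0,0.025],[0,0,0,0,0,0,0.025],[0,0,0,0,0,0,0.025]]]'
python3 -m inch '[[[0.002,0,0,0,0,0,0.025],[0,0,0,0,0,0,0.025],[0,0,0,0,0,0,0.025]]]'
python3 -m inch '[[[0.001,0,0,0,0,0,0.025],[0,0,0,0,0,0,0.025],[0,0,0,0,0,0,0.025]]]'
```

```text
time: 36.8
tool_pos: [533.5, 43.0, 4.2]
tcp_rot: [3.141, 0.0, 0.03]
contact_force: [-0.5, 0.3, -3.7]
grip_width: 39.8
time: 37.1
tool_pos: [533.5, 43.0, 4.1]
tcp_rot: [3.141, -0.0, 0.03]
contact_force: [-2.7, 0.3, 4.0]
grip_width: 39.4
time: 37.4
tool_pos: [534.4, 43.0, 4.2]
tcp_rot: [3.141, 0.002, 0.03]
contact_force: [-6.7, -0.6, 7.7]
grip_width: 39.5
time: 37.7
tool_pos: [535.1, 43.1, 4.2]
tcp_rot: [3.142, 0.003, 0.03]
contact_force: [-6.5, -1.0, 8.1]
grip_width: 39.9
```

```bash
python3 -m inch '[[[0.001,0,0,0,0,0,0.025],[0,0,0,0,0,0,0.025],[0,0,0,0,0,0,0.025]]]'
python3 -m inch '[[[0.001,0,0,0,0,0,0.025],[0,0,0,0,0,0,0.025],[0,0,0,0,0,0,0.025]]]'
```

```text
time: 38.0
tool_pos: [536.0, 43.1, 4.2]
tcp_rot: [3.142, 0.003, 0.03]
contact_force: [-7.5, 0.0, 8.4]
grip_width: 39.5
time: 38.3
tool_pos: [536.2, 43.1, 4.2]
tcp_rot: [3.142, 0.005, 0.03]
contact_force: [-10.9, -0.5, 12.8]
grip_width: 39.5
```

```bash
python3 -m inch '[[[0.001,0,0,0,0,0,0.025],[0,0,0,0,0,0,0.025],[0,0,0,0,0,0,0.025]]]'
python3 -m inch '[[[0,0,0,0,0,0,0.06],[0,0,0,0,0,0,0.06],[0,0,0,0,0,0,0.06],[0,0,-0.03,0,0,0,0.06],[0,0,-0.04,0,0,0,0.06],[0,0,-0.04,0,0,0,0.06],[-0.035,0,0,0,0,0,0.0],[-0.035,0,0,0,0,0,0.0],[0,0,0,0,0,0,0.0],[0,0,0,0,0,0,0.0],[0,0,0,0,0,0,0.0]]]'
cat > flush.py <<'E'
from meas import *
import sys
w=snap("wrist",sys.argv[1]); i=w[0]
np.set_printoptions(suppress=True)
# predicted board edge/SE positions in the picture, and the image view saved
print(proj([[556.6-.031*(y-42),y,18] for y in(-100,42,180)],w).round(0).tolist(), proj([[556.6-.031*(y-42),y,36] for y in(-100,42,180)],w).round(0).tolist())
E
python3 flush.py w11; python3 plan.py "500 43 110 -88.2"
```

```text
time: 38.6
tool_pos: [536.6, 43.1, 4.2]
tcp_rot: [3.141, 0.006, 0.031]
contact_force: [-11.2, -1.8, 13.8]
grip_width: 39.9
time: 39.7
tool_pos: [471.0, 41.0, 114.0]
tcp_rot: [3.141, -0.002, 0.03]
contact_force: [-0.1, 0.9, -0.3]
grip_width: 24.5
[[414.0, 379.0], [426.0, 230.0], [441.0, 43.0]] [[420.0, 393.0], [433.0, 236.0], [451.0, 35.0]]
t39.8 [470.9  41.  113.8] [ 1.8e+02 -1.0e-01  1.7e+00] F [-0.1  0.2  0.6] w20.6
500 43 110 -88.2 | turn [-5.000e-02 -7.000e-02  8.989e+01] shift [ -1.1 -29.1   3.8]
```

View pics/w11.png

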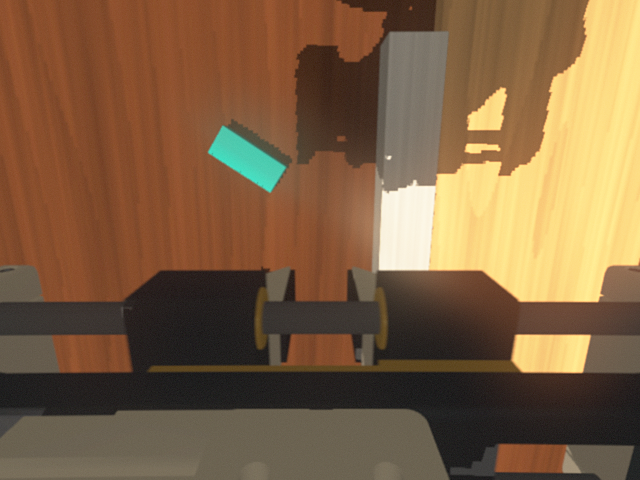

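The straightedge is on the bench beside the edge. I'll measure how flush it is by its top-edge line, then press it home with closed fingers.

```bash
cat > se.py <<'E'
from meas import *
import sys
def se(n,rows,c0,c1,w=None):
    w=w or load(n); h=cv2.cvtColor(w[0],cv2.COLOR_BGR2HSV).astype(int); L=[];Rr=[]
    for r in rows:
        c=np.where(h[r,c0:c1,1]<90)[0]
        if len(c): L.append([c0+c[0]-.5,r]); Rr.append([c0+c[-1]+.5,r])
    out=[]
    for nm,p in(("left",L),("right",Rr)):
        P=plane(p,36,w); ok=np.ones(len(P),bool)
        for _ in range(4):
            k=np.polyfit(P[ok,1],P[ok,0],1); e=P[:,0]-np.polyval(k,P[:,1]); ok=abs(e)<max(.8,2*e[ok].std())
        print(n,nm,ok.sum(),len(P),"x(42)=%.1f yaw %.2f"%(np.polyval(k,42),np.degrees(-np.arctan(k[0]))),"y range",P[:,1].min().round(0),P[:,1].max().round(0))
if __name__=="__main__":
    se("w11",range(40,266,6),365,470)
    w=load("w11"); print("end",plane([[385,33],[446,33]],36,w).round(1).tolist())
E
python3 se.py
```

```text
w11 left 37 38 x(42)=510.4 yaw 2.08 y range 20.0 176.0
w11 right 37 38 x(42)=555.5 yaw 1.99 y range 21.0 177.0
end [[508.8, 180.3, 36.0], [549.1, 181.3, 36.0]]
```

```bash
python3 - <<'E'
from meas import *
w=load("w11"); print(plane([[227,123],[210,152],[288,163],[272,192]],14,w).round(0).tolist())
E
python3 -m inch '[[[0,0,0.04,0,0,0,0],[0,0,0.04,0,0,0,0],[0,0,0.03,0,0,0,0],[0,0,0.008,0,0,0,0],[0,0,0,0,0,0,0],[0,0,0,0,0,0,0]]]'
python3 -m inch '[[[0.01,0,0,0,0,0,0],[0.01,0,0,0,0,0,0],[0,0,0,0,0,0,0],[0,0,0,0,0,0,0]]]'
```

```text
[[396.0, 121.0, 14.0], [382.0, 99.0, 14.0], [443.0, 93.0, 14.0], [430.0, 69.0, 14.0]]
time: 40.35
tool_pos: [470.9, 41.0, -3.3]
tcp_rot: [3.141, -0.002, 0.03]
contact_force: [0.5, -0.8, 0.8]
grip_width: 0.6
time: 40.75
tool_pos: [490.1, 41.7, -3.9]
tcp_rot: [3.141, -0.001, 0.03]
contact_force: [0.0, 0.3, 0.1]
grip_width: 0.2
```

```bash
python3 -m inch '[[[0.004,0,0,0,0,0,0],[0,0,0,0,0,0,0],[0,0,0,0,0,0,0]]]'
python3 -m inch '[[[0.002,0,0,0,0,0,0],[0,0,0,0,0,0,0],[0,0,0,0,0,0,0]]]'
python3 -m inch '[[[0.002,0,0,0,0,0,0],[0,0,0,0,0,0,0],[0,0,0,0,0,0,0]]]'
python3 -m inch '[[[0.002,0,0,0,0,0,0],[0,0,0,0,0,0,0],[0,0,0,0,0,0,0]]]'
```

```text
time: 41.05
tool_pos: [493.5, 41.8, -4.3]
tcp_rot: [3.142, 0.0, 0.03]
contact_force: [0.1, 0.1, -0.6]
grip_width: 0.4
time: 41.35
tool_pos: [495.6, 41.9, -4.3]
tcp_rot: [3.141, 0.0, 0.03]
contact_force: [-0.1, -0.6, -0.0]
grip_width: 0.3
time: 41.65
tool_pos: [497.6, 42.0, -4.2]
tcp_rot: [3.142, -0.0, 0.03]
contact_force: [-1.0, 0.8, 0.7]
grip_width: 0.7
time: 41.95
tool_pos: [499.6, 42.0, -4.3]
tcp_rot: [3.142, 0.0, 0.03]
contact_force: [-0.2, 0.2, 0.1]
grip_width: 0.3
```

```bash
for i in 1; do :; done
python3 -m inch '[[[0.003,0,0,0,0,0,0],[0,0,0,0,0,0,0],[0,0,0,0,0,0,0]]]' | sed -n '2p;4p'
python3 -m inch '[[[0.002,0,0,0,0,0,0],[0,0,0,0,0,0,0],[0,0,0,0,0,0,0]]]' | sed -n '2p;4p'
python3 -m inch '[[[0.002,0,0,0,0,0,0],[0,0,0,0,0,0,0],[0,0,0,0,0,0,0]]]' | sed -n '2p;4p'
python3 -m inch '[[[0.0015,0,0,0,0,0,0],[0,0,0,0,0,0,0],[0,0,0,0,0,0,0]]]' | sed -n '2p;4p'
```

```text
tool_pos: [499.6, 42.0, -4.4]
contact_force: [-9.1, -1.5, 7.6]
tool_pos: [499.5, 42.1, -4.5]
contact_force: [-15.0, -2.0, 13.0]
tool_pos: [499.4, 42.2, -4.6]
contact_force: [-21.2, -2.8, 18.8]
tool_pos: [499.3, 42.2, -4.6]
contact_force: [-26.8, -4.9, 22.8]
```

Firm at 27 N with no movement, so the straightedge is seated flush. Back off and go to the large disc.

```bash
python3 -m inch '[[[-0.02,0,0,0,0,0,0],[-0.02,0,0,0,0,0,0],[0,0,-0.04,0,0,0,0],[0,0,-0.04,0,0,0,0],[0,0,-0.04,0,0,0,0.09],[0,0,0,0,0,0,0.09],[0,0,0,0,0,0,0.09]]]'
python3 plan.py "451 339 150 1.7"
python3 - <<'E'
from h import *
s=load("scene0"); print("wrench",plane([[343,113],[373,122],[405,134]],6,s).round(0).tolist())
E
```

```text
time: 43.85
tool_pos: [468.6, 41.0, 116.5]
tcp_rot: [3.141, -0.002, 0.03]
contact_force: [0.1, -0.2, -0.4]
grip_width: 19.6
t43.9 [468.6  41.  116.5] [ 1.8e+02 -1.0e-01  1.7e+00] F [ 0.1 -0.2 -0.4] w19.6
451 339 150 1.7 | turn [ 0.02 -0.14 -0.  ] shift [  -8.8 -298.4  -33.5]
wrench [[418.0, 470.0, 6.0], [504.0, 475.0, 6.0], [596.0, 471.0, 6.0]]
```

```bash
python3 -m inch '[[[-0.0011,-0.0373,-0.0042,0,0,0,0.09],[-0.0011,-0.0373,-0.0042,0,0,0,0.09],[-0.0011,-0.0373,-0.0042,0,0,0,0.09],[-0.0011,-0.0373,-0.0042,0,0,0,0.09],[-0.0011,-0.0373,-0.0042,0,0,0,0.09],[-0.0011,-0.0373,-0.0042,0,0,0,0.09],[-0.0011,-0.0373,-0.0042,0,0,0,0.09],[-0.0011,-0.0373,-0.0042,0,0,0,0.09],[0,0,0,0,0,0,0.09],[0,0,0,0,0,0,0.09],[0,0,0,0,0,0,0.09]]]'
cat > disc.py <<'E'
from meas import *
import sys
def disc(n,x,y,z,r):
    w=snap("wrist",n); h=cv2.cvtColor(w[0],cv2.COLOR_BGR2HSV).astype(int)
    q=proj([[x,y,z]],w)[0]; rp=abs(proj([[x+r,y,z]],w)[0]-q).max(); print("px",q.round(0),rp.round(0),h[int(q[1]),int(q[0])])
    g=cv2.medianBlur(h[...,1].astype(np.uint8),5)
    m=((g<110)).astype(np.uint8); y0=int(max(0,q[1]-1.7*rp));m[:y0]=0;m[266:]=0;m[:,:int(max(0,q[0]-1.8*rp))]=0;m[:,int(q[0]+1.8*rp):]=0
    cs=cv2.findContours(m,cv2.RETR_EXTERNAL,cv2.CHAIN_APPROX_NONE)[0]
    c=max(cs,key=cv2.contourArea).reshape(-1,2).astype(float)
    print(rect(c,z,w)); 
    P=plane(c,z,w)[:,:2]; A=np.c_[2*P,np.ones(len(P))]; s=np.linalg.lstsq(A,(P**2).sum(1),rcond=None)[0]; print("circle",s[:2].round(1),"r",np.sqrt(s[2]+s[:2]@s[:2]).round(1))
    cc=cv2.HoughCircles(cv2.medianBlur(cv2.cvtColor(w[0],cv2.COLOR_BGR2GRAY),5),cv2.HOUGH_GRADIENT,1,60,param1=120,param2=15,minRadius=int(rp*.85),maxRadius=int(rp*1.15))
    if cc is not None:
        for a in cc[0][:6]: 
            if abs(a[0]-q[0])<60 and abs(a[1]-q[1])<60: print("hough",a,plane([a[:2]],z,w).round(1))
if __name__=="__main__": disc(sys.argv[1],*map(float,sys.argv[2:]))
E
python3 disc.py w12 451 339 18 30; python3 plan.py
```

```text
time: 44.95
tool_pos: [450.0, 337.9, 148.0]
tcp_rot: [3.14, 0.002, 0.029]
contact_force: [0.1, 1.1, -0.7]
grip_width: 90.1
px [323. 218.] 33.0 [  0   0 255]
[455.7 351.5  85.2  79.4 -73.5]
circle [455.4 350.7] r 41.6
hough [319.5 211.5  32.7] [[447.6 345.   18. ]]
t45.0 [450.2 337.7 148.3] [1.799e+02 1.000e-01 1.600e+00] F [-0.4  0.3  0.6] w89.9
```

Run:
```python
from meas import *
w=load("w12"); c=w[0][150:266,250:400]; h=cv2.cvtColor(c,cv2.COLOR_BGR2HSV)
for y in range(0,116,9): print(150+y,' '.join(f"{h[y,x,1]:3d}/{h[y,x,2]:3d}" for x in range(20,125,9)))
m=((h[...,1]<45)&(h[...,2]>150)).astype(np.uint8)
cs=cv2.findContours(m,cv2.RETR_EXTERNAL,cv2.CHAIN_APPROX_NONE)[0];k=max(cs,key=cv2.contourArea).reshape(-1,2)+[250,150.]
P=plane(k,18,w)[:,:2]; print(rect(k,18,w),P.min(0).round(1),P.max(0).round(1))
for n in("scene0","side0"):
    w=load(n);q=proj([[450,342,18]],w)[0].astype(int);hh=cv2.cvtColor(w[0],cv2.COLOR_BGR2HSV)
    print(n,q,hh[q[1],q[0]]); k=blob(w,lambda H,S,v:(S<70)&(v>175),(q[0]-22,q[1]-18,q[0]+22,q[1]+18)); print(rect(k,18,w),(k.min(0)+k.max(0))/2)
```

```text
150 113/151 103/158 119/201 129/232 117/228 122/232 117/232 119/227 126/225 137/233 143/227 147/234
159 107/157 125/228 120/234 117/238 109/233 107/239 104/237 106/234 112/234 126/236 132/231 146/233
168 126/230 118/232 111/240 104/243  98/240  95/244  95/242  95/241 103/241 114/241 124/236 137/235
177 119/233 109/237 101/244  93/247  86/241  72/223  70/223  74/221  76/218 105/244 113/241 129/238
186 124/234 106/239  93/246  84/250   0/255   0/255   1/255   1/255  71/226  79/219 109/244 121/240
195 129/233 111/239 100/247   0/255   0/255   0/255   0/255   1/255   1/255  75/229  97/247 112/243
204 132/233 121/236  71/251   0/255   0/255   0/255   0/255   1/255   1/255   1/255  86/249 103/244
213 137/233 127/235   0/255   0/255   0/255   0/255   0/255   0/255   1/255   0/255  79/251  97/246
222 135/234 130/233 112/246   0/255   0/255   0/255   0/255   0/255   1/255  15/255  82/251  94/247
231 138/233 132/233 129/242   0/255   0/255   0/255   0/255   0/255   0/255  85/250  93/250 100/246
240 145/231 136/231 132/242 127/245   0/255   0/255   0/255   0/255 106/243 106/248 105/248 109/244
249 146/230 139/230 131/241 131/245 124/234 125/241 119/239 118/237 119/235 118/244 118/246 121/241
258 149/230 145/227 139/240 132/245 130/232 132/240 130/236 129/235 130/234 130/242 132/244 132/240
[448.5 343.9  59.2  59.2 -88.3] [419.  314.1] [478.1 373.6]
scene0 [331 141] [ 18  40 228]
[448.9 341.1  55.9  55.2 -61. ] [331.  141.5]
side0 [242 334] [ 18  25 232]
[451.3 344.1  58.7  57.7 -38.1] [241.5 335. ]
```

The large disc is at (448.5, 343.9), diameter 59.2 mm, and the three views agree within 3 mm. Grasping it.

```bash
python3 plan.py "448.5 343.9 148 1.7"; python3 -m inch '[[[-0.0015,-0.0062,0.03,0,0,0,0.09],[0,0,0.04,0,0,0,0.09],[0,0,0.04,0,0,0,0.09],[0,0,0.03,0,0,0,0.09],[0,0,0.018,0,0,0,0.09],[0,0,0,0,0,0,0.09],[0,0,0,0,0,0,0.045],[0,0,0,0,0,0,0.045],[0,0,0,0,0,0,0.045],[0,0,0,0,0,0,0.045],[0,0,0,0,0,0,0.045],[0,0,0,0,0,0,0.045]]]'
python3 -m inch '[[[0,0,-0.03,0,0,0,0.045],[0,0,-0.04,0,0,0,0.045],[0,0,-0.045,0,0,0,0.045],[0,0,0,0,0,0,0.045],[0,0,0,0,0,0,0.045]]]'
python3 plan.py "535.9 41.4 103 1.7"
```

```text
t45.0 [450.2 337.7 148.3] [1.799e+02 1.000e-01 1.600e+00] F [-0.4  0.3  0.6] w89.9
448.5 343.9 148 1.7 | turn [ 0.08  0.1  -0.07] shift [-1.6 -6.2  0.3]
time: 46.2
tool_pos: [449.1, 345.5, -7.8]
tcp_rot: [-3.141, -0.001, 0.03]
contact_force: [-0.0, -0.9, 5.8]
grip_width: 57.9
time: 46.7
tool_pos: [448.6, 345.2, 106.4]
tcp_rot: [-3.141, -0.001, 0.03]
contact_force: [-0.0, 0.4, -4.3]
grip_width: 57.9
t46.7 [448.6 345.2 106.4] [-180.    -0.     1.7] F [-0.   0.4 -4.3] w57.9
535.9 41.4 103 1.7 | turn [-0.01 -0.03  0.01] shift [ 78.2 306.3   3.4]
```

```bash
python3 -m inch '[[[0.0099,0.0382,0,0,0,0,0.045],[0.0099,0.0382,0,0,0,0,0.045],[0.0099,0.0382,0,0,0,0,0.045],[0.0099,0.0382,0,0,0,0,0.045],[0.0099,0.0382,0,0,0,0,0.045],[0.0099,0.0382,0,0,0,0,0.045],[0.0098,0.0382,0,0,0,0,0.045],[0.0098,0.0382,0,0,0,0,0.045],[0,0,0,0,0,0,0.045],[0,0,0,0,0,0,0.045],[0,0,0,0,0,0,0.045]]]'
python3 plan.py "536.5 42.2 50 1.7;536.5 42.2 31 1.7"
python3 - <<'E'
from meas import *
w=snap("wrist","w13")
import se
se.se("w13",range(20,200,6),260,420,w)
E
```

```text
time: 47.8
tool_pos: [535.4, 42.9, 104.8]
tcp_rot: [-3.141, 0.004, 0.03]
contact_force: [-0.0, 0.3, -4.1]
grip_width: 57.8
t47.8 [535.4  42.9 104.8] [-180.     0.2    1.7] F [-0.   0.3 -4.1] w57.8
536.5 42.2 50 1.7 | turn [-0.03  0.2   0.02] shift [ 1.1  0.7 54.8]
536.5 42.2 31 1.7 | turn [0. 0. 0.] shift [ 0. -0. 19.]
w13 left 28 29 x(42)=516.0 yaw 1.83 y range 75.0 182.0
w13 right 28 29 x(42)=555.7 yaw 1.66 y range 76.0 183.0
```

View pics/w13.png

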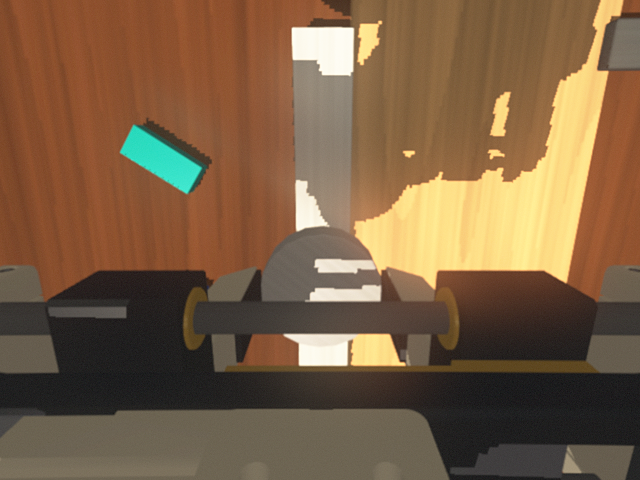

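The disc is held level at (322,286) over the straightedge, which now measures flush (yaw 1.75°, right face x 555.7). I'll work out the disc's offset in the grip.

Run:
```python
from meas import *
w=load("w13")
for z in(126,131): print(plane([[263,285],[383,285],[323,228],[323,286],[323,344]],z,w).round(1).tolist())
print("SE end",plane([[293,28],[353,29]],36,w).round(1).tolist())
```

```text
[[506.4, 43.0, 126.0], [565.5, 44.9, 126.0], [535.0, 72.9, 126.0], [536.0, 43.4, 126.0], [537.0, 11.2, 126.0]]
[[507.3, 45.2, 131.0], [564.5, 47.1, 131.0], [535.0, 74.1, 131.0], [535.9, 45.6, 131.0], [536.9, 14.4, 131.0]]
SE end [[512.6, 180.9, 36.0], [550.8, 181.5, 36.0]]
```

```bash
python3 -m inch '[[[0.0006,0.0014,0.025,0,0,0,0.045],[0,0,0.025,0,0,0,0.045],[0,0,0.015,0,0,0,0.045],[0,0,0.006,0,0,0,0.045],[0,0,0.002,0,0,0,0.045],[0,0,0,0,0,0,0.045],[0,0,0,0,0,0,0.045]]]'
python3 -m inch '[[[0,0,0.0015,0,0,0,0.045],[0,0,0,0,0,0,0.045],[0,0,0,0,0,0,0.045]]]'
python3 -m inch '[[[0,0,0.001,0,0,0,0.045],[0,0,0,0,0,0,0.045],[0,0,0,0,0,0,0.045]]]'
```

```text
time: 48.55
tool_pos: [538.1, 40.9, 34.2]
tcp_rot: [3.141, -0.002, 0.03]
contact_force: [-0.2, -0.2, -3.6]
grip_width: 57.8
time: 48.85
tool_pos: [537.5, 40.7, 32.1]
tcp_rot: [3.141, -0.0, 0.029]
contact_force: [0.2, -1.3, -3.1]
grip_width: 57.8
time: 49.15
tool_pos: [537.4, 40.7, 30.8]
tcp_rot: [3.141, 0.0, 0.03]
contact_force: [0.5, 0.4, -3.8]
grip_width: 57.7
```

```bash
python3 -m inch '[[[-0.0014,-0.0006,0.001,0,0,0,0.045],[0,0,0,0,0,0,0.045],[0,0,0,0,0,0,0.045]]]'
python3 -m inch '[[[0,0,0.001,0,0,0,0.045],[0,0,0,0,0,0,0.045],[0,0,0,0,0,0,0.045]]]'
python3 -m inch '[[[0,0,0.001,0,0,0,0.045],[0,0,0,0,0,0,0.045],[0,0,0,0,0,0,0.045]]]'
```

```text
time: 49.45
tool_pos: [535.9, 41.3, 29.8]
tcp_rot: [3.142, 0.0, 0.03]
contact_force: [0.8, -0.7, -4.1]
grip_width: 58.1
time: 49.75
tool_pos: [536.0, 41.3, 28.8]
tcp_rot: [3.142, -0.0, 0.03]
contact_force: [-0.8, 0.4, -3.3]
grip_width: 57.8
time: 50.05
tool_pos: [536.2, 41.3, 28.2]
tcp_rot: [3.141, -0.001, 0.03]
contact_force: [-0.9, 0.3, 1.4]
grip_width: 57.7
```

```bash
python3 -m inch '[[[0,0,0,0,0,0,0.085],[0,0,0,0,0,0,0.085],[0,0,0,0,0,0,0.085],[0,0,0,0,0,0,0.085],[0,0,-0.02,0,0,0,0.085],[0,0,-0.04,0,0,0,0.085],[0,0,-0.04,0,0,0,0.085],[0,0,-0.02,0,0,0,0.085],[0,0,0,0,0,0,0.085],[0,0,0,0,0,0,0.085],[0,0,0,0,0,0,0.085]]]'
python3 plan.py "564 300 148 1.7"
cat > dm.py <<'E'
from meas import *
def top(w,roi,z,S=60,V=150):
    k=blob(w,lambda h,s,v:(s<S)&(v>V),roi); P=plane(k,z,w)[:,:2]; print(rect(k,z,w),P.min(0).round(1),P.max(0).round(1),"mid",((P.min(0)+P.max(0))/2).round(1))
E
python3 - <<'E'
from dm import *
w=snap("wrist","w14"); q=proj([[536,41.3,54]],w)[0]; print(q)
h=cv2.cvtColor(w[0],cv2.COLOR_BGR2HSV)
for y in range(int(q[1])-60,266,8): print(y,' '.join(f"{h[y,x,1]:3d}/{h[y,x,2]:3d}" for x in range(int(q[0])-60,int(q[0])+61,10)))
E
```

```text
time: 51.15
tool_pos: [535.1, 41.3, 146.4]
tcp_rot: [-3.141, 0.003, 0.03]
contact_force: [-0.1, 0.0, -0.8]
grip_width: 85.0
t51.1 [535.1  41.3 146.4] [-1.8e+02  1.0e-01  1.7e+00] F [-0.1  0.  -0.8] w85.0
564 300 148 1.7 | turn [-0.01  0.15 -0.  ] shift [  36.5 -257.7   -1.6]
[322.99359221 229.80270885]
169 140/142 129/146 124/152 123/157  26/250  24/251  24/254  29/250  31/250 118/254 107/254 115/254 113/254
177 144/143 130/145 128/152 119/159  27/249  26/250  26/251  30/250  33/251 125/246 105/254 114/254 116/253
185 144/142 134/143 123/157 114/165  27/249  24/252  72/188  80/195  42/250 123/199 107/255 116/254 121/253
193 144/140 138/140 126/152 116/163  24/250  71/175  81/171  81/191  88/200 123/207 130/208 113/254 123/252
201 156/137 139/143 134/152 117/161  60/184  38/239  38/242  43/242  86/208 119/210 127/217 112/254 120/253
209 150/138 146/140 138/148 103/148  30/241  33/243  42/239  42/243  48/244 107/210 128/220 111/254 118/253
217 147/137 142/138 143/146  23/247  26/244  32/242  36/244  41/243  44/245  51/246 123/224 109/254 115/253
225 156/134 146/141 141/148  19/250  26/246  27/244  32/242  30/245  42/243  50/245 112/254 108/254 114/254
233 157/135 143/141 144/150  19/250  22/249  24/245  26/245  37/243  36/245  47/244 100/254 106/254 112/254
241 158/136 143/139 149/151  18/250  20/249  23/248  26/245  30/243  36/243  43/244 100/254 108/254 113/254
249 149/140 149/137 145/148  38/242  19/249  24/248  24/246  30/243  33/243  52/240 103/254 106/254 114/253
257 152/139 151/137 147/151 135/151  20/250  22/247  25/246  27/244  36/242 108/254 104/254 107/254 116/253
265 153/135 153/138 144/156 141/147  15/255  16/253  26/248  22/251  19/253 110/254 107/254 109/254 118/253
```

```bash
cat >> dm.py <<'E'
def circ(w,rows,c0,c1,z,S=60,V=150):
    h=cv2.cvtColor(w[0],cv2.COLOR_BGR2HSV).astype(int); p=[]
    for r in rows:
        c=np.where((h[r,c0:c1,1]<S)&(h[r,c0:c1,2]>V))[0]
        if len(c): p+= [[c0+c[0]-.5,r],[c0+c[-1]+.5,r]]
    P=plane(p,z,w)[:,:2]; s=np.linalg.lstsq(np.c_[2*P,np.ones(len(P))],(P**2).sum(1),rcond=None)[0]
    r=np.sqrt(s[2]+s[:2]@s[:2]); print("circ",s[:2].round(1),"r %.1f"%r,"res %.1f"%np.std(np.linalg.norm(P-s[:2],axis=1)-r))
E
python3 - <<'E'
from dm import *
w=load("w14"); circ(w,range(206,256,2),275,375,54)
E
python3 -m inch '[[[0.0046,-0.0322,0,0,0,0,0.085],[0.0046,-0.0322,0,0,0,0,0.085],[0.0046,-0.0322,0,0,0,0,0.085],[0.0046,-0.0322,0,0,0,0,0.085],[0.0046,-0.0322,0,0,0,0,0.085],[0.0046,-0.0322,0,0,0,0,0.085],[0.0046,-0.0322,0,0,0,0,0.085],[0.0046,-0.0322,0,0,0,0,0.085],[0,0,0,0,0,0,0.085],[0,0,0,0,0,0,0.085],[0,0,0,0,0,0,0.085]]]'
python3 - <<'E'
from dm import *
w=snap("wrist","w15"); q=proj([[564,300,18]],w)[0].astype(int); print(q)
h=cv2.cvtColor(w[0],cv2.COLOR_BGR2HSV)
for y in range(q[1]-40,266,8): print(y,' '.join(f"{h[y,x,1]:3d}/{h[y,x,2]:3d}" for x in range(q[0]-48,q[0]+49,8)))
top(w,(q[0]-45,q[1]-45,q[0]+45,266),18,45,150); circ(w,range(q[1]-15,q[1]+18,2),q[0]-45,q[0]+45,18,45,150)
E
python3 plan.py
```

```text
circ [535.   39.7] r 29.0 res 0.3
time: 52.3
tool_pos: [564.8, 298.8, 146.9]
tcp_rot: [3.141, 0.002, 0.029]
contact_force: [0.9, -0.1, 0.4]
grip_width: 85.5
[320 218]
178 135/234 130/240 125/239 118/238 115/244 111/238 107/233 112/243 109/243 116/241 126/242 132/240 141/235
186 136/233 129/241 117/242 112/242 106/247  92/209  88/215  89/212  93/209 109/243 118/245 126/243 136/235
194 140/232 130/241 122/241 109/243  50/242   1/255   1/255   2/255  56/237  89/212 109/246 122/243 129/237
202 147/231 132/241 124/241 120/241   1/255   1/255   1/255   1/255   2/255  90/216 107/247 114/245 127/239
210 146/232 138/238 131/239   0/255   0/255   0/255   1/255   1/255   1/255  22/255 104/247 109/246 122/241
218 148/231 141/240 135/239   0/255   0/255   0/255   0/255   1/255   1/255  20/254  97/247 110/245 117/242
226 149/232 143/239 139/237 139/237   0/255   0/255   0/255   0/255   1/255 108/246 109/245 112/244 123/242
234 148/233 143/239 143/238 136/238 136/245   0/255   0/255   0/255 120/245 118/244 118/242 123/243 124/240
242 149/233 149/239 144/237 137/238 136/244 133/239 134/238 132/240 128/243 126/242 127/241 130/240 132/239
250 152/233 148/233 145/237 142/237 139/243 139/239 139/235 138/239 133/243 136/241 136/238 139/238 140/236
258 153/234 150/233 150/235 144/237 145/241 145/237 143/234 143/239 145/241 142/241 147/236 144/235 148/233
[562.8 304.2  45.3  44.7 -43.1] [540.4 281.4] [585.8 326.8] mid [563.1 304.1]
circ [562.9 304.1] r 22.7 res 0.3
t52.4 [565.  298.7 147.3] [1.8e+02 1.0e-01 1.6e+00] F [-0.3  0.4  0.6] w85.1
```

Small disc at (562.9, 304.1). With the jaws along x, the gripper body would come close to the jar at x 659. So I'll turn 90° and then grasp.

```bash
python3 -m inch '[[[0,0,0,0,0,8.2,0.08],[0,0,0,0,0,8.2,0.08],[0,0,0,0,0,8.2,0.08],[0,0,0,0,0,8.2,0.08],[0,0,0,0,0,8.2,0.08],[0,0,0,0,0,8.2,0.08],[0,0,0,0,0,8.2,0.08],[0,0,0,0,0,8.2,0.08],[0,0,0,0,0,8.2,0.08],[0,0,0,0,0,8.2,0.08],[0,0,0,0,0,8,0.08],[0,0,0,0,0,0,0.08]]]'
python3 -m inch '[[[0,0,0,0,0,0,0.08],[0,0,0,0,0,0,0.08]]]'
python3 - <<'E'
from dm import *
w=snap("wrist","w16"); q=proj([[563,304,18]],w)[0].astype(int); print(q)
circ(w,range(q[1]-15,q[1]+18,2),q[0]-45,q[0]+45,18,45,150)
E
python3 plan.py "562.9 304.1 -10 -88.3"
```

```text
time: 53.55
tool_pos: [565.3, 298.7, 147.9]
tcp_rot: [3.142, -0.0, -1.544]
contact_force: [-0.1, -0.2, -1.0]
grip_width: 80.4
time: 53.75
tool_pos: [565.3, 299.4, 147.9]
tcp_rot: [-3.142, -0.0, -1.539]
contact_force: [1.0, 0.2, -0.3]
grip_width: 80.2
[315 220]
circ [563.2 304.1] r 21.8 res 0.5
t53.8 [565.2 299.5 147.8] [180.   -0.  -88.2] F [ 0.7 -0.2 -0.3] w79.7
562.9 304.1 -10 -88.3 | turn [ 0.   -0.01  0.09] shift [ -4.6   2.2 157.8]
```

```bash
python3 -m inch '[[[-0.0046,0.002,0.03,0,0,0,0.08],[0,0,0.04,0,0,0,0.08],[0,0,0.04,0,0,0,0.08],[0,0,0.03,0,0,0,0.08],[0,0,0.018,0,0,0,0.08],[0,0,0,0,0,0,0.08],[0,0,0,0,0,0,0.035],[0,0,0,0,0,0,0.035],[0,0,0,0,0,0,0.035],[0,0,0,0,0,0,0.035],[0,0,0,0,0,0,0.035],[0,0,0,0,0,0,0.035]]]'
python3 -m inch '[[[0,0,0,0,0,0,0.035],[0,0,-0.03,0,0,0,0.035],[0,0,-0.04,0,0,0,0.035],[0,0,-0.045,0,0,0,0.035],[0,0,-0.02,0,0,0,0.035],[0,0,0,0,0,0,0.035],[0,0,0,0,0,0,0.035]]]'
python3 plan.py "535.3 41 128 -88.3"
```

```text
time: 55.0
tool_pos: [563.4, 304.4, -9.4]
tcp_rot: [-3.141, 0.0, -1.541]
contact_force: [-0.9, -1.2, 4.1]
grip_width: 44.1
time: 55.7
tool_pos: [562.2, 304.1, 123.4]
tcp_rot: [3.14, -0.001, -1.541]
contact_force: [-0.4, 0.3, -2.9]
grip_width: 44.2
t55.7 [562.2 304.1 123.4] [179.9  -0.  -88.3] F [-0.4  0.3 -2.9] w44.2
535.3 41 128 -88.3 | turn [ 0.11 -0.04 -0.  ] shift [262.2  34.7  -4.6]
```

```bash
python3 -m inch '[[[0.0366,0.0054,0,0,0,0,0.035],[0.0366,0.0054,0,0,0,0,0.035],[0.0366,0.0054,0,0,0,0,0.035],[0.0366,0.0054,0,0,0,0,0.035],[0.0366,0.0054,0,0,0,0,0.035],[0,0,0,0,0,0,0.035],[0,0,0,0,0,0,0.035],[0,0,0,0,0,0,0.035],[0,0,0,0,0,0,0.035]]]'
python3 - <<'E'
from dm import *
w=snap("wrist","w17"); q=proj([[535.5,40.5,54]],w)[0].astype(int); print(q)
h=cv2.cvtColor(w[0],cv2.COLOR_BGR2HSV)
for y in range(q[1]-56,min(q[1]+56,266),8): print(y,' '.join(f"{h[y,x,1]:3d}/{h[y,x,2]:3d}" for x in range(q[0]-56,q[0]+57,8)))
E
python3 plan.py "535.5 40.5 128 -88.3"
```

```text
time: 56.6
tool_pos: [541.1, 121.7, 124.0]
tcp_rot: [3.14, 0.0, -1.54]
contact_force: [-0.4, 0.4, -2.2]
grip_width: 44.4
[428 246]
190 122/252 120/252 136/172 132/164 130/155 130/155 140/242 121/253 118/253 121/253 120/253 120/253 122/253 119/253 121/253
198 118/254 132/176 129/168 131/162 132/157 133/151 131/148 126/146 123/251 123/251 126/251 122/251 121/251 123/251 122/251
206 123/182 125/173 123/166 124/160 127/155 109/140  90/127  95/121  91/121 127/147 128/152 127/147 128/152 125/153 125/157
214  86/192  85/186  89/160  84/149  86/136  43/232  31/242  27/245  26/245  24/248  37/243  68/179  67/187  65/192  66/194
222  38/247  87/175  85/168  84/146  33/243  30/243  27/245  26/246  25/249  26/248  24/248  24/247  22/252  22/252  21/252
230  37/245  84/167  81/161  57/225  31/242  26/247  26/247  22/250  24/248  24/249  23/249  22/250  29/248  28/250  26/250
238  35/247  74/161  80/150  35/242  27/245  26/246  25/249  25/248  23/249  22/249  19/250  20/250  24/249  25/251  23/251
246  36/242  63/204  73/144  32/242  28/244  27/247  26/246  22/249  20/250  19/250  19/250  17/252  22/249  23/251  23/251
254  31/244  31/245  65/142  31/241  26/243  29/244  25/248  24/249  20/250  20/250  19/251  19/251  24/250  22/252  22/252
262  65/217  65/217  65/217  31/240  29/240  25/245  26/246  24/248  22/249  19/250  20/250  19/251  79/204  76/200  75/203
t56.6 [541.2 121.7 124.2] [179.9   0.  -88.2] F [-0.4 -0.3 -2.1] w43.8
535.5 40.5 128 -88.3 | turn [0.05 0.   0.08] shift [81.   8.1 -3.8]
```

Run:
```python
from dm import *
from scipy.optimize import least_squares
w=load("w17"); h=cv2.cvtColor(w[0],cv2.COLOR_BGR2HSV).astype(int); p=[]
m=(h[...,1]<48)&(h[...,2]>200)
for r in range(216,250,2):   # left edge: first bright pixel right of the shadow, walking left from col 415
    c=420
    while m[r,c]: c-=1
    p.append([c+.5,r])
for c in range(412,446,2):   # top edge
    r=235
    while m[r,c]: r-=1
    p.append([c,r+.5])
P=plane(p,54,w)[:,:2]
for rad in(29,30):
    s=least_squares(lambda v:np.linalg.norm(P-v,axis=1)-rad,[535,40],loss='soft_l1'); print(rad,s.x.round(1),np.abs(s.fun).mean().round(2))
```

```text
29 [535.5  39.5] 0.17
30 [534.7  38.7] 0.22
```

```bash
python3 -m inch '[[[0.0272,0.0027,0,0,0,0,0.035],[0.0272,0.0028,0,0,0,0,0.035],[0.0272,0.0027,0,0,0,0,0.035],[0,0,0,0,0,0,0.035],[0,0,0.025,0,0,0,0.035],[0,0,0.025,0,0,0,0.035],[0,0,0.02,0,0,0,0.035],[0,0,0.005,0,0,0,0.035],[0,0,0,0,0,0,0.035],[0,0,0,0,0,0,0.035],[0,0,0,0,0,0,0.035]]]'
python3 plan.py "535.4 39.8 47 -88.3"
```

```text
time: 57.75
tool_pos: [536.6, 39.1, 51.0]
tcp_rot: [-3.139, -0.0, -1.541]
contact_force: [-0.5, -0.3, -2.6]
grip_width: 44.2
t57.8 [536.6  39.1  51. ] [-179.9   -0.   -88.3] F [-0.5 -0.3 -2.6] w44.2
535.4 39.8 47 -88.3 | turn [-0.14 -0.02  0.02] shift [-0.7  1.2  4. ]
```

```bash
python3 -m inch '[[[-0.0007,0.0012,0.004,0,0,0,0.035],[0,0,0,0,0,0,0.035],[0,0,0,0,0,0,0.035]]]'
python3 -m inch '[[[0,0,0.001,0,0,0,0.035],[0,0,0,0,0,0,0.035],[0,0,0,0,0,0,0.035]]]'
python3 -m inch '[[[0,0,0.001,0,0,0,0.035],[0,0,0,0,0,0,0.035],[0,0,0,0,0,0,0.035]]]'
```

```text
time: 58.05
tool_pos: [534.4, 39.5, 46.0]
tcp_rot: [-3.142, -0.0, -1.541]
contact_force: [-0.7, 0.3, -2.0]
grip_width: 44.2
time: 58.35
tool_pos: [534.5, 39.5, 44.8]
tcp_rot: [-3.142, -0.0, -1.541]
contact_force: [0.3, 0.7, -2.0]
grip_width: 44.4
time: 58.65
tool_pos: [534.6, 39.5, 44.5]
tcp_rot: [-3.141, -0.0, -1.541]
contact_force: [-2.7, -0.2, 5.7]
grip_width: 44.0
```

```bash
python3 -m inch '[[[0,0,0,0,0,0,0.08],[0,0,0,0,0,0,0.08],[0,0,0,0,0,0,0.08],[0,0,0,0,0,0,0.08],[0,0,-0.02,0,0,0,0.08],[0,0,-0.04,0,0,0,0.08],[0,0,-0.04,0,0,0,0.08],[0,0,-0.04,0,0,0,0.08],[0,0,0,0,0,0,0.08],[0,0,0,0,0,0,0.08],[0,0,0,0,0,0,0.08]]]'
python3 -m inch '[[[0,0.04,-0.02,0,0,0,0.08],[0,0.04,-0.02,0,0,0,0.08],[0,0,0,0,0,0,0.08],[0,0,0,0,0,0,0.08],[0,0,0,0,0,0,0.08]]]'
python3 - <<'E'
from dm import *
a=snap("scene","s9");b=snap("side","d9");w=snap("wrist","w18")
c=lambda i,x,y,n,f:cv2.resize(i[y:y+n,x:x+n],None,fx=f,fy=f)
cv2.imwrite("pics/fin.png",np.hstack([cv2.resize(w[0][0:300],(400,300))[:, :],c(b[0],200,170,150,2)]))
print(proj([[535.3,39.6,54],[535.3,39.6,72]],w).round(0))
E
python3 plan.py
```

```text
time: 59.75
tool_pos: [533.6, 39.6, 182.6]
tcp_rot: [3.139, 0.0, -1.541]
contact_force: [-0.3, -0.3, -0.3]
grip_width: 80.2
time: 60.25
tool_pos: [454.8, 37.1, 222.8]
tcp_rot: [3.14, 0.0, -1.541]
contact_force: [0.2, 0.1, -0.2]
grip_width: 79.8
[[321. 127.]
 [321. 127.]]
t60.4 [454.8  37.1 222.8] [179.9   0.  -88.3] F [-0.3  0.7  0.5] w80.1
```

View pics/fin.png

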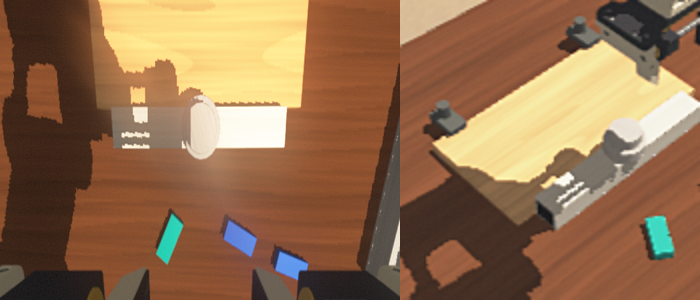

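The final view shows the discs stacked on the middle of the straightedge, which lies along the board's near edge inside both ends. I'll do a numeric check of flushness, position and the bystanders before handing in.

Run:
```python
from dm import *
w=load("w18"); h=cv2.cvtColor(w[0],cv2.COLOR_BGR2HSV).astype(int)
T=[];B=[]
for c in [*range(190,290,6),*range(356,452,6)]:
    r=np.where(h[80:170,c,1]<75)[0]
    if len(r)>15: T.append([c,80+r[0]-.5])
def fit(p,z):
    P=plane(p,z,w); ok=np.ones(len(P),bool)
    for _ in range(4):
        k=np.polyfit(P[ok,1],P[ok,0],1);e=P[:,0]-np.polyval(k,P[:,1]);ok=abs(e)<max(.8,2*e[ok].std())
    return "x(42)=%.1f x(-90)=%.1f x(175)=%.1f yaw %.2f n%d/%d"%(*np.polyval(k,[42,-90,175]),np.degrees(-np.arctan(k[0])),ok.sum(),len(P))
print("SE far top edge",fit(T,36)); 
for c in(380,400,430): print(c,[tuple(h[r,c]) for r in range(96,116,2)][:10] and ' '.join(f"{r}:{h[r,c,1]}/{h[r,c,2]}" for r in range(98,114)))
r=118; cc=np.where(h[124,150:500,1]<75)[0]+150; print("SE ends y",plane([[cc[0],124],[cc[-1],124]],36,w)[:,1].round(1))
# board ends on near edge and discs
print("board near corners",plane([[155,172*100/172]],18,w).round(0).tolist())
s0=load("scene0");s9=load("s9")
d=cv2.absdiff(s0[0],s9[0]).max(2)
for n,P in dict(wrench=(505,472,6),jar=(692,345,60),glue=(698,-338,90)).items():
    q=proj([P],s0)[0].astype(int); print(n,q,"median diff",np.median(d[q[1]-15:q[1]+15,q[0]-15:q[0]+15]))
for n,z,R_ in(("small",72,22.5),):
    for nm in("scene","side"):
        c=load({"scene":"s9","side":"d9"}[nm]); q=proj([[535.3,39.6,z]],c)[0].astype(int)
        hh=cv2.cvtColor(c[0],cv2.COLOR_BGR2HSV); print(nm,q); 
        g=cv2.cvtColor(c[0],cv2.COLOR_BGR2GRAY)
        cc=cv2.HoughCircles(cv2.resize(g[q[1]-25:q[1]+25,q[0]-25:q[0]+25],None,fx=6,fy=6),cv2.HOUGH_GRADIENT,1,10,param1=80,param2=12,minRadius=55,maxRadius=100)
        if cc is not None: print([plane([a[:2]/6+q-25],z,c)[0].round(0).tolist()+[float(a[2]/6)] for a in cc[0][:3]])
```

```text
SE far top edge x(42)=555.6 x(-90)=560.1 x(175)=551.1 yaw 1.95 n20/24
380 98:109/254 99:106/254 100:109/254 101:107/255 102:116/255 103:138/221 104:131/166 105:126/166 106:80/220 107:11/255 108:10/255 109:15/254 110:15/254 111:12/254 112:12/254 113:11/254
400 98:108/254 99:107/254 100:108/255 101:118/255 102:137/217 103:127/169 104:129/174 105:124/173 106:71/227 107:11/255 108:10/255 109:14/254 110:13/254 111:12/254 112:12/254 113:11/254
430 98:109/254 99:109/254 100:109/255 101:115/255 102:137/242 103:136/187 104:135/168 105:112/182 106:60/239 107:10/255 108:10/255 109:12/254 110:12/254 111:11/254 112:11/254 113:10/254
SE ends y [180.7 -95.9]
board near corners [[558.0, 211.0, 18.0]]
wrench [372 122] median diff 5.0
jar [427 161] median diff 5.0
glue [266 442] median diff 4.0
scene [300 223]
[[538.0, 31.0, 72.0, 11.666666984558105], [545.0, 20.0, 72.0, 14.133334159851074], [538.0, 20.0, 72.0, 10.616666793823242]]
side [312 234]
[[520.0, 44.0, 72.0, 14.333333015441895], [510.0, 63.0, 72.0, 13.133334159851074], [526.0, 49.0, 72.0, 16.566667556762695]]
```

All readings agree within about 1 mm. The +y end reads up to about 1.4 mm off, which is near the measuring noise, so I'll press gently at that end to make sure.

```bash
python3 -m inch '[[[-0.0285,-0.0155,0,0,0,0,0],[-0.0285,-0.0155,0,0,0,0,0],[0,0,0.045,0,0,0,0],[0,0,0.045,0,0,0,0],[0,0,0.045,0,0,0,0],[0,0,0.04,0,0,0,0],[0,0,0.03,0,0,0,0],[0,0,0.021,0,0,0,0],[0,0,0,0,0,0,0],[0,0,0,0,0,0,0]]]'
python3 -m inch '[[[0,-0.008,0,0,0,0,0],[0,-0.006,0,0,0,0,0],[0,0,0,0,0,0,0],[0,0,0,0,0,0,0]]]'
python3 plan.py
```

```text
time: 61.4
tool_pos: [484.0, 95.1, -2.4]
tcp_rot: [3.141, -0.0, -1.541]
contact_force: [-0.2, 0.6, 0.5]
grip_width: 5.2
time: 61.8
tool_pos: [498.3, 95.5, -1.6]
tcp_rot: [-3.14, -0.0, -1.541]
contact_force: [-0.2, 0.5, 0.1]
grip_width: 0.8
t61.8 [498.3  95.5  -1.6] [-179.9   -0.   -88.3] F [-0.2  0.5  0.1] w0.8
```

```bash
f(){ sed -n '2p;4p'; }
python3 -m inch '[[[0,-0.003,0,0,0,0,0],[0,-0.001,0,0,0,0,0],[0,0,0,0,0,0,0],[0,0,0,0,0,0,0]]]'|f
python3 -m inch '[[[0,-0.002,0,0,0,0,0],[0,0,0,0,0,0,0],[0,0,0,0,0,0,0]]]'|f
python3 -m inch '[[[0,-0.0015,0,0,0,0,0],[0,0,0,0,0,0,0],[0,0,0,0,0,0,0]]]'|f
python3 -m inch '[[[0,-0.0015,0,0,0,0,0],[0,0,0,0,0,0,0],[0,0,0,0,0,0,0]]]'|f
```

```text
tool_pos: [501.7, 95.6, -2.2]
contact_force: [-0.4, 0.6, 0.9]
tool_pos: [503.8, 95.7, -2.2]
contact_force: [-0.2, -0.2, -0.1]
tool_pos: [503.9, 95.7, -2.3]
contact_force: [-4.9, -0.1, 2.7]
tool_pos: [503.9, 95.7, -2.5]
contact_force: [-9.1, -1.7, 6.6]
```

```bash
f(){ sed -n '2p;4p'; }
python3 -m inch '[[[0,-0.0025,0,0,0,0,0],[0,0,0,0,0,0,0],[0,0,0,0,0,0,0]]]'|f
python3 -m inch '[[[0,0.01,0,0,0,0,0],[0,0.02,0,0,0,0,0],[0,0.01,0,0,0,0,0],[0,0,-0.04,0,0,0,0],[0,0,-0.045,0,0,0,0],[0,0,-0.045,0,0,0,0],[0,0,-0.045,0,0,0,0],[0,0,0,0,0,0,0],[0,0,0,0,0,0,0],[0,0,0,0,0,0,0]]]'
python3 - <<'E'
from dm import *
w=snap("wrist","w19"); q=proj([[535.3,39.6,72]],w)[0].astype(int)
h=cv2.cvtColor(w[0],cv2.COLOR_BGR2HSV).astype(int); T=[]
e=proj([[556,y,36] for y in range(-85,170,8) if abs(y-40)>45],w)
for c in e[:,0].astype(int):
    r=np.where(h[40:200,c,1]<75)[0]
    if len(r)>15: T.append([c,40+r[0]-.5])
P=plane(T,36,w);P=P[abs(P[:,0]-556)<8];k=np.polyfit(P[:,1],P[:,0],1);print("edge x(42) %.1f yaw %.2f"%(np.polyval(k,42),np.degrees(-np.arctan(k[0]))),len(P))
cc=cv2.HoughCircles(cv2.medianBlur(cv2.cvtColor(w[0],cv2.COLOR_BGR2GRAY),3),cv2.HOUGH_GRADIENT,1,5,param1=80,param2=12,minRadius=18,maxRadius=60)
if cc is not None:
    for a in cc[0]:
        if np.hypot(*(a[:2]-q))<20: print(a,plane([a[:2]],72,w).round(1).tolist(),plane([a[:2]],54,w).round(1).tolist())
print(q, bot.get_obs()["time"]); bot.close_job()
E
```

```text
tool_pos: [503.8, 95.7, -2.7]
contact_force: [-16.6, -1.7, 11.8]
time: 64.4
tool_pos: [468.7, 94.6, 171.7]
tcp_rot: [3.14, -0.0, -1.541]
contact_force: [0.1, 0.9, -0.1]
grip_width: 0.1
edge x(42) 555.7 yaw 1.89 14
[389.5 143.5  36.6] [[536.5, 43.2, 72.0]] [[536.4, 39.8, 54.0]]
[395.5 147.5  30.4] [[533.6, 38.3, 72.0]] [[533.4, 34.5, 54.0]]
[390.5 133.5  46.3] [[544.0, 43.1, 72.0]] [[544.4, 39.6, 54.0]]
[384.5 142.5  40. ] [[537.2, 47.2, 72.0]] [[537.1, 44.0, 54.0]]
[400.5 149.5  35.5] [[532.2, 34.3, 72.0]] [[531.9, 30.2, 54.0]]
[387.5 148.5  31.9] [[532.7, 44.5, 72.0]] [[532.4, 41.1, 54.0]]
[397.5 132.5  44.9] [[544.9, 37.8, 72.0]] [[545.3, 33.9, 54.0]]
[385.5 133.5  42.1] [[543.9, 46.9, 72.0]] [[544.3, 43.7, 54.0]]
[388.5 138.5  35.2] [[540.2, 44.3, 72.0]] [[540.4, 40.9, 54.0]]
[402.5 154.5  40.2] [[528.5, 32.4, 72.0]] [[527.9, 28.2, 54.0]]
[401.5 142.5  37.7] [[537.5, 34.0, 72.0]] [[537.5, 29.9, 54.0]]
[397.5 137.5  40.7] [[541.2, 37.4, 72.0]] [[541.4, 33.6, 54.0]]
[379.5 138.5  34.9] [[540.0, 51.3, 72.0]] [[540.2, 48.3, 54.0]]
[394.5 128.5  53.3] [[547.7, 40.3, 72.0]] [[548.4, 36.7, 54.0]]
[406.5 145.5  41.6] [[535.4, 29.9, 72.0]] [[535.2, 25.6, 54.0]]
[395.5 142.5  32.1] [[537.4, 38.6, 72.0]] [[537.4, 34.9, 54.0]]
[387.5 153.5  27.5] [[528.9, 44.2, 72.0]] [[528.3, 40.8, 54.0]]
[375.5 141.5  30.8] [[537.7, 54.2, 72.0]] [[537.7, 51.5, 54.0]]
[381.5 153.5  24.5] [[528.8, 48.9, 72.0]] [[528.2, 45.8, 54.0]]
[392.5 155.5  24.9] [[527.5, 40.1, 72.0]] [[526.8, 36.5, 54.0]]
[379.5 144.5  23. ] [[535.6, 50.9, 72.0]] [[535.4, 48.0, 54.0]]
[408.5 140.5  43.5] [[539.2, 28.7, 72.0]] [[539.3, 24.3, 54.0]]
[402.5 131.5  19.3] [[545.7, 34.0, 72.0]] [[546.2, 29.9, 54.0]]
[394 145] 64.45
the job is handed in; nothing more can be done
```

The job is done and was handed in at 64 s. The pine, bar, channel and copper offcuts (there was no angle) are in the tray. The straightedge lies against the board's near edge, and the large disc with the small one on top sits on its middle.

**Flush fit:** Pressing the straightedge at its middle (27 N, before the discs went on) and near its left end (17 N, after) moved it no further. The cameras read its face 0.5–1 mm short of the board edge and up to 0.2° off parallel, which I took as camera error. It spans y = -96 to 181, inside the board's ends at about -127 and 211.

**Discs:** The large disc measured at (535.3, 39.6), within about 2 mm of the straightedge's middle. I released the small disc within about 1 mm of the large one's centre. The final automatic circle check on the stack was too noisy to confirm that, so it rests on the arm's reading at release and the picture.

**Bystanders:** The wrench, jar and glue bottle showed no change between the first and last scene pictures.

**What disagreed:** The real finger ends sat about 20 mm higher than the stated tool point. My first closes on the pine missed because of it, and I lowered the later grasps to suit. The large disc also gripped at 58 mm, not the stated 60.

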